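# Make up the pre-polish and final-polish kits

## Task

Make up the two polishing kits: the tray with the short rectangular pocket gets the longer compound bar and the abrasive pad, the tray with the round pocket gets the shorter compound bar and the powder pot. Someone put the longer bar away in the wrong tray, so it must come out before the shorter one can go in. Lay each bar in its tray's long pocket and the pad in the short one, stand the pot in the round one, everything resting flat on the pocket floor, and leave the felt bob and the marker pen where they lie.

Things in the scene. Friction and masses are not known exactly. Their poses are not given: they have to be found in the camera images.
- pad_tray: Pre-polish tray: plywood board that stands firm, 136 mm (own x) by 128 mm (own y), 15 mm thick, with two grey-lined pockets 6 mm deep (floor 9 mm above the worktop), both centred at own y = 0: long pocket 50 x 104 mm (x by y) at x = -31 mm; short rectangular pocket 52 x 72 mm at x = +30 mm. Origin: centre of the underside. Empty at the start.
- pot_tray: Final-polish tray, the one with a round pocket: plywood board that stands firm, 154 mm (own x) by 128 mm (own y), 15 mm thick, with two grey-lined pockets 6 mm deep (floor 9 mm above the worktop), both centred at own y = 0: long pocket 50 x 104 mm (x by y) at x = -40 mm; round pocket 70 mm across at x = +30 mm. Origin: centre of the underside. 
- long_bar: The longer bar of polishing compound, green, 88 mm long, 34 mm wide, 28 mm high, one end worn slanting, 0.16 kg. At the start it lies in the long pocket of the tray with the round pocket. Lies flat; origin: centre of its underside; its length runs along its own y.
- short_bar: The shorter bar of polishing compound, off-white, 72 mm long, 32 mm wide, 26 mm high, one end worn slanting, 0.14 kg. Lies flat; origin: centre of its underside; its length runs along its own y.
- abrasive_pad: Hand abrasive pad: a flat stiff block 55 mm long, 36 mm wide, 14 mm thick, dark grit on a tan body, 20 g. Lies flat; origin: centre of its underside; its length runs along its own y.
- pot: Closed powder pot, upright: white body 52 mm across, blue-grey screw lid 56 mm across from 38 mm height to the top at 52 mm, 70 g. Origin: centre of its underside; z up.
- felt_bob: Bystander: felt bob, a pale felt barrel 21 mm thick on a thin steel pin, 62 mm long (own y), loose on the worktop. Origin: centre of its underside.
- pen: Bystander: marker pen, red and white, 135 mm long (own y), 17 mm thick, loose on the worktop. Origin: centre of its underside.
Things that resemble listed ones, but are neither listed nor needed, are in the scene too. There is more than one size of the abrasive_pad; the job needs the larger.

How it is judged:
At the end, for the whole second after the job is handed in: Longer bar in the long pocket and pad in the short pocket of the pad tray; shorter bar in the long pocket and pot upright in the round pocket of the pot tray: each within 3.5 mm of the pocket floor, tilt under 0.15 rad, at rest, centre within 12-13 mm of the pocket's (short bar 20 mm lengthwise) (x of long_bar in the frame of pad_tray between -0.043 and -0.019 m and y of long_bar in the frame of pad_tray between -0.012 and 0.012 m and z of long_bar in the frame of pad_tray between 0.006 and 0.0125 m and angle between each of long_bar, abrasive_pad, short_bar, pot's own z axis and vertical below 0.15 rad and linear speed of each of long_bar, abrasive_pad, short_bar, pot below 0.02 m/s and x of abrasive_pad in the frame of pad_tray between 0.018 and 0.042 m and y of abrasive_pad in the frame of pad_tray between -0.012 and 0.012 m and z of abrasive_pad in the frame of pad_tray between 0.006 and 0.0125 m and x of short_bar in the frame of pot_tray between -0.053 and -0.027 m and y of short_bar in the frame of pot_tray between -0.02 and 0.02 m and z of short_bar in the frame of pot_tray between 0.006 and 0.0125 m and x of pot in the frame of pot_tray between 0.017 and 0.043 m and y of pot in the frame of pot_tray between -0.013 and 0.013 m and z of pot in the frame of pot_tray between 0.006 and 0.0125 m); the robot touches nothing.
It fails at once if the felt bob is shifted by more than 15 mm (distance of felt_bob from where it was at the start of the episode above 0.015 m).
It fails at once if the marker pen is shifted by more than 15 mm (distance of pen from where it was at the start of the episode above 0.015 m).
It also fails if it takes over 83 s, if anything falls off the work surface, if the arm or the gripper's body presses on something with over 40 N, if the wrist force passes 120 N, or if a joint passes its speed limit or range.

## Robot

A 6-joint arm with a two-finger parallel gripper is mounted at the origin on a cart in front of the work surface, level with it; the furniture and walls round the work are solid. World frame = base frame: x ahead of the robot, y to its left, z up, the work surface at z = 0. Lengths are in m, angles in rad, forces in N, time in s.
With the tool pointing down it reaches from about 0.35 to 0.975 m from the base axis. Payload 4.9 kg.
Tool frame: the origin (TCP) lies on the centre line of the jaws, within the pads' length; the fingertips stand 14 mm ahead of it and the grasp point (between the pads) lies 5 mm behind it; z points along the fingers, y is the line along which they close (so a half turn about z gives the same grasp; the last joint's range is limited). The gripper opens to 85 mm and grips with 20 to 120 N. Pads are 22 mm wide; open, the fingers measure 114 mm over their backs; the gripper's body (76 mm by 85 mm) begins 54 mm behind the grasp point. The pads swing forward as they close: fully open they stand 13 mm farther back than shut.
Start: joints at [-1.428, 0.053, 1.613, -0, 1.476, -0.119], TCP at [0.162, -0.604, 0.209] pointing down, gripper open.
Joint ranges: [-3.01, 3.01], [-1.01, 2.22], [0.06, 2.58], [-1.02, 4.17], [0.09, 2.62], [-3.14, 3.14]. Speed limits (rad/s): [2.57, 2.57, 3.14, 3.14, 3.14, 3.14].

## Interface

Orientations are given as a unit quaternion [x, y, z, w].
In Python, from bench import ctrl gives the robot as it stands.
- The arm moves only by the tool play_rows, never from a script. Its argument "deltas" is a list of rows, each an object with "travel": the shift along the tool's x, y, z each as a share of 80 mm, from -1 to 1, a list of three; "turn": the turn, a rotation vector about the tool's x, y, z each as a share of pi rad, from -1 to 1, a list of three; "gripper": the finger opening in mm, from 0 to 85.4. In form: [{"travel": [tx, ty, tz], "turn": [wx, wy, wz], "gripper": gripper}, ...]. A call has 1 to 5 rows; each row is the pose to reach, as a shift and turn from the pose commanded when the call began, along the tool's axes at that moment, turning the shorter way round; what a row does not reach only later rows make up. A row lasts 1/12 s, in which the tool goes at most 41.7 mm and 7.16 degrees, less where a joint would pass 70% of its speed; a pose out of reach is approached as far as the arm can. A call with a number of a shift or a turn outside -1 to 1 is refused whole. A call with a gripper value outside its range is refused whole. The fingers move at their own pace and stop on an object; "force" is the grip in N (left out, the last holds). Time passes only in rows, so rows that repeat a pose let the fingers close. It gives the time, the measured TCP pose, the force, the opening and the grip force at its end, in the units of the state.
- ctrl.sense(): the state, without advancing time (a new reading comes with each control period).
- ctrl.grab_frame(name): name is "scene" or "top"; returns a dict with "image" (384x512x3 uint8, red, green, blue), "intrinsics" (3x3 intrinsics, pixels), "R" (3x3) and "t" (3): a world point X has camera coordinates R X + t. Camera axes: x right, y down, z forward; pixel columns grow to the right and rows downward; lengths in m; the calibration is good to about 2 mm. A picture is of the moment at which its call begins. There is no depth.
- ctrl.finish_job(): hands the job in; it is judged then, once.
The state is a dict: "time": time; "joint_positions": joint angles; "qd": joint speeds; "joint_efforts": joint torques, N m; "tcp_pos": TCP position; "ee_rot": TCP orientation; "wrist_force": force on the tool from outside, world axes, zero at the start; "wrist_torque": the same for the moment, N m; "grip_width": finger opening in m; "gripper_force": force on a finger pad.
Only numpy, scipy, OpenCV 4.12 (cv2) and the standard library are available. Lean on these libraries where they do the work, as an engineer would, in place of code of your own. Each camera call takes 0.05 s, during which the arm holds its last target. There are 200 camera calls.

## Working session

There is one attempt and no reset: what is moved stays moved. The work goes in short steps, Python scripts to look and compute and a tool call to move; the robot and the scene stay as the last step left them, time stands still between calls to the robot, and variables do not carry over. Pictures are saved under pics/ and viewed, at most 14 in all, crops included, and the job is handed in when it is done.

Besides the shell and the picture viewer there is one more tool, called after "Call:" by a JSON object that holds its "method" and its "body". play_rows: Moves the arm, as the interface text tells. Shift numbers are shares of 80 mm and turn numbers shares of pi rad, none past 1 either way. Its arguments: {"type":"object","properties":{"deltas":{"type":"array","items":{"type":"object","properties":{"travel":{"type":"array","items":{"type":"number"}},"turn":{"type":"array","items":{"type":"number"}},"gripper":{"type":"number"}}}},"force":{"type":"number"}},"required":["deltas"]}

```bash
mkdir -p pics; ls; python3 - <<'E'
from bench import ctrl
import cv2,numpy as np,pickle
s=ctrl.sense();print({k:np.round(v,3) for k,v in s.items()})
for n in ("top","scene"):
    f=ctrl.grab_frame(n);pickle.dump(f,open(f"{n}0.pkl","wb"))
    print(n,f["intrinsics"],f["R"],f["t"])
    cv2.imwrite(f"pics/{n}0.png",cv2.resize(f["image"][:,:,::-1],(800,600),interpolation=cv2.INTER_CUBIC))
E
```

```text
pics
{'time': np.float64(0.0), 'joint_positions': array([-1.428,  0.053,  1.614, -0.   ,  1.476, -0.119]), 'qd': array([ 0.001, -0.001, -0.   ,  0.   ,  0.001, -0.001]), 'joint_efforts': array([-3.0000e-03, -3.9370e+01, -3.7018e+01, -0.0000e+00,  7.0000e-03,
        0.0000e+00]), 'tcp_pos': array([ 0.162, -0.603,  0.207]), 'ee_rot': array([ 0.991,  0.131, -0.   , -0.001]), 'wrist_force': array([-0.655,  0.616,  0.015]), 'wrist_torque': array([ 0.045, -0.023, -0.032]), 'gripper_force': np.float64(0.0), 'grip_width': np.float64(0.086)}
top [[487.86942176   0.         258.81555602]
 [  0.         487.86942176 189.87700605]
 [  0.           0.           1.        ]] [[-0.00869388 -0.99964947  0.02500689]
 [-0.99720911  0.0068128  -0.07434769]
 [ 0.07415126 -0.02558346 -0.99691879]] [-0.17884831  0.52746963  0.97833047]
scene [[475.56739893   0.         248.96778866]
 [  0.         475.56739893 195.99376089]
 [  0.           0.           1.        ]] [[-0.89540709 -0.44498848 -0.01521176]
 [-0.20461844  0.44159645 -0.87356961]
 [ 0.39544587 -0.77908782 -0.48646144]] [0.42594465 0.21394563 0.68804836]
```

View pics/top0.png

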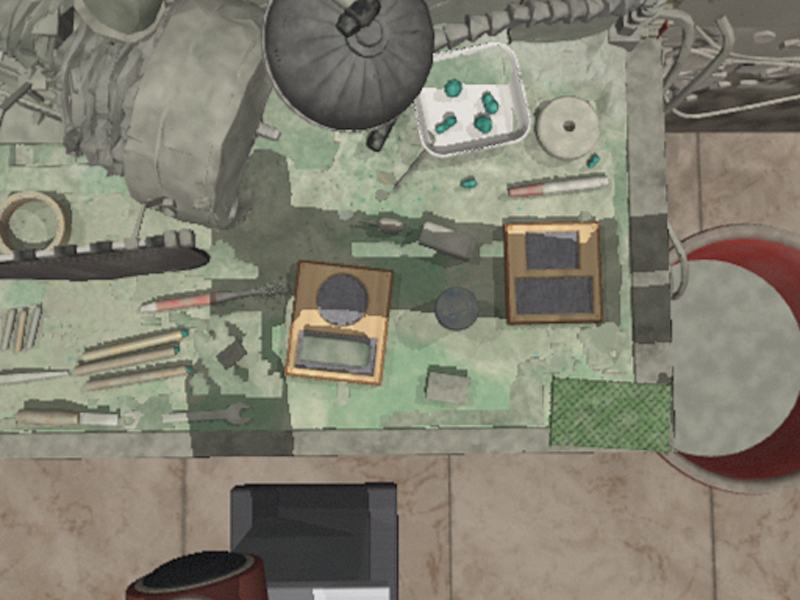

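View pics/scene0.png

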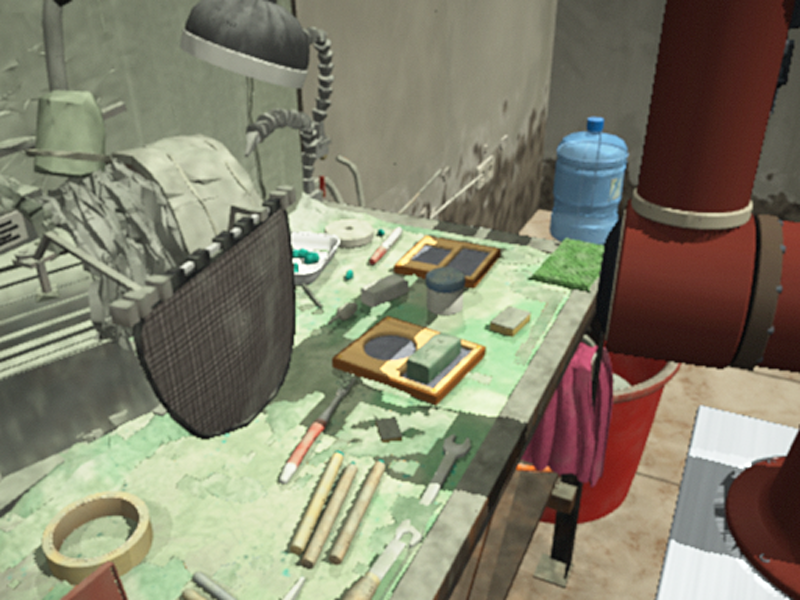

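```bash
python3 - <<'E'
import cv2,numpy as np,pickle
f=pickle.load(open("top0.pkl","rb"))["image"][:,:,::-1];g=pickle.load(open("scene0.pkl","rb"))["image"][:,:,::-1]
def gam(a):return (255*(a/255.)**0.6).astype(np.uint8)
a=gam(f[105:265,180:394]); cv2.imwrite("pics/c1.png",cv2.resize(a,(800,598),interpolation=cv2.INTER_CUBIC))
a=gam(g[140:260,210:370]); cv2.imwrite("pics/c2.png",cv2.resize(a,(800,600),interpolation=cv2.INTER_CUBIC))
E
```

```text
(no output)
```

View pics/c1.png

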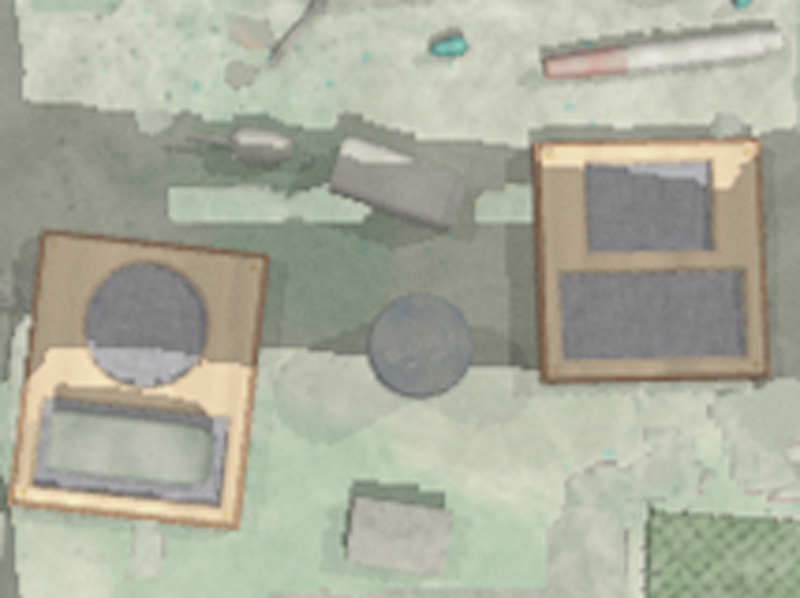

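View pics/c2.png

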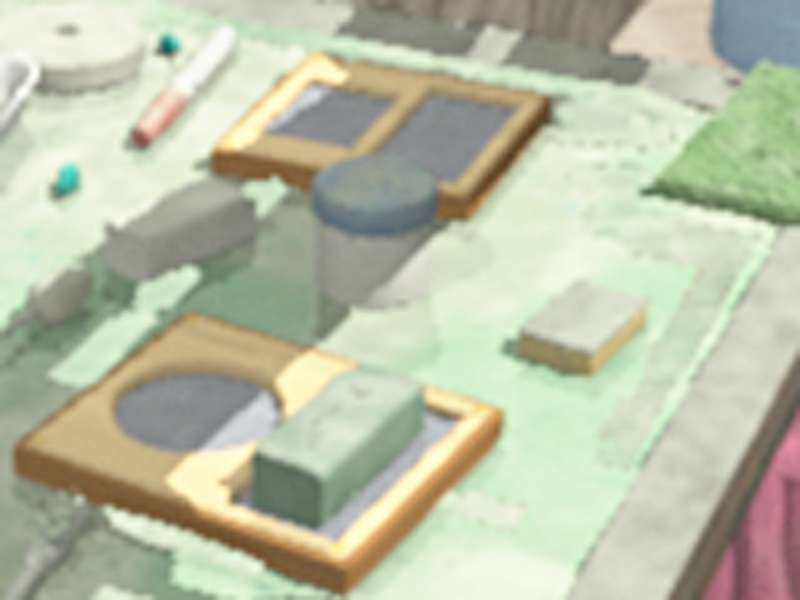

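```bash
cat > h.py <<'E'
import cv2,numpy as np,pickle
def ray(f,uv,z):
    uv=np.atleast_2d(uv).astype(float);C=-f["R"].T@f["t"]
    d=(f["R"].T@np.linalg.inv(f["intrinsics"])@np.c_[uv,np.ones(len(uv))].T).T
    return (C+d*((z-C[2])/d[:,2])[:,None])[:,:2]
def c1(p): p=np.array(p,float);return np.c_[180+(p[:,0]+.5)*214/800-.5,105+(p[:,1]+.5)*160/598-.5]
def c2(p): p=np.array(p,float);return np.c_[210+(p[:,0]+.5)/5-.5,140+(p[:,1]+.5)/5-.5]
def rect(n,P):
    e=np.linalg.norm(np.roll(P,-1,0)-P,axis=1)*1e3
    d1=P[1]-P[0]+P[2]-P[3];d2=P[2]-P[1]+P[3]-P[0]
    print(n,"c",np.round(P.mean(0),4),"edges",e.round(1),"dir01 deg",np.degrees(np.arctan2(d1[1],d1[0])).round(1),"dir12",np.degrees(np.arctan2(d2[1],d2[0])).round(1))
E
python3 - <<'E'
from h import *
T=pickle.load(open("top0.pkl","rb"));S=pickle.load(open("scene0.pkl","rb"))
print("cams",-T["R"].T@T["t"],-S["R"].T@S["t"])
R=lambda n,p,z:rect(n,ray(T,c1(p),z))
R("pottray",[(42,232),(268,256),(238,527),(10,502)],.015)
R("padtray",[(535,142),(758,140),(768,376),(542,382)],.015)
R("pad",[(350,492),(452,508),(445,572),(345,556)],.014)
R("long",[(52,412),(215,425),(208,485),(45,470)],.037)
R("short",[(345,140),(465,178),(445,228),(332,178)],.026)
R("lp pad",[(560,270),(745,267),(748,356),(563,360)],.012)
R("sp pad",[(585,164),(711,162),(713,248),(588,251)],.012)
R("lp pot",[(57,398),(228,418),(220,505),(33,486)],.012)
print("round",ray(T,c1([(147,325)]),.012)); print("pot",ray(T,c1([(419,345)]),.052))
print("pen",ray(T,c1([(545,68),(782,40)]),.008),"bob",ray(T,c1([(175,135),(292,148)]),.01))
Q=lambda n,p,z:rect(n,ray(S,c2(p),z))
Q("S pottray",[(20,455),(195,315),(500,410),(345,570)],.015)
Q("S padtray",[(213,152),(315,57),(548,97),(465,195)],.015)
Q("S pad",[(522,335),(583,282),(645,305),(592,355)],.014)
Q("S long",[(253,455),(365,368),(422,390),(320,475)],.037)
Q("S short",[(108,238),(200,180),(255,212),(150,255)],.026)
print("S pot",ray(S,c2([(376,180)]),.052))
# smaller pad?
print("dark pad", ray(T,np.array([(231,352),(335,302)])*.64,.007))
E
```

```text
cams [ 0.4518982  -0.15735008  1.01900462] [0.1530852  0.63111292 0.52808476]
pottray c [ 0.4941 -0.0969] edges [125.5 150.  125.2 149.3] dir01 deg -96.6 dir12 173.3
padtray c [ 0.5582 -0.3809] edges [125.3 132.2 125.9 134. ] dir01 deg -89.3 dir12 -179.3
pad c [ 0.4088 -0.2381] edges [56.8 35.2 55.6 35. ] dir01 deg -99.5 dir12 173.9
long c [ 0.456 -0.093] edges [87.6 32.3 87.5 31.2] dir01 deg -95.4 dir12 173.1
short c [ 0.6013 -0.2389] edges [69.3 29.9 67.9 22.3] dir01 deg -111.2 dir12 158.9
lp pad c [ 0.5285 -0.3826] edges [103.8  49.8 103.4  50.2] dir01 deg -89.3 dir12 -179.4
sp pad c [ 0.5885 -0.3813] edges [71.  48.5 70.2 49. ] dir01 deg -89.2 dir12 -179.7
lp pot c [ 0.454  -0.0938] edges [ 94.7  47.9 103.   49.9] dir01 deg -96.7 dir12 169.5
round [[ 0.52381349 -0.1008005 ]]
pot [[ 0.5092843  -0.24751634]]
pen [[ 0.66783178 -0.32494025]
 [ 0.68344889 -0.45996317]] bob [[ 0.63019907 -0.11657052]
 [ 0.62257817 -0.18183555]]
S pottray c [ 0.4916 -0.0919] edges [128.5 146.7 127.3 146.5] dir01 deg -96.0 dir12 173.6
S padtray c [ 0.5576 -0.3776] edges [126.4 129.3 121.3 129. ] dir01 deg -89.5 dir12 -177.5
S pad c [ 0.4046 -0.2335] edges [55.8 31.9 50.7 32.3] dir01 deg -98.8 dir12 169.5
S long c [ 0.4533 -0.0807] edges [77.  27.3 72.5 28.2] dir01 deg -99.8 dir12 172.2
S short c [ 0.5942 -0.221 ] edges [70.3 41.8 62.  25.3] dir01 deg -106.1 dir12 158.0
S pot [[ 0.50924477 -0.24835609]]
dark pad [[ 0.45567799  0.04575415]
 [ 0.52072104 -0.09107317]]
```

Candidates (top, 800×600): pads are the tan-sided block at (447,385), measured 56×35 mm (chosen), and the smaller dark one at (231,352). Bars are green at (335,350) in the pot tray and off-white at (447,238). The pen is at (557,187); the red thing at (180,302) is a screwdriver. The felt bob is at (390,225). The pot is at (457,308). The close crops confirm these choices. Next I check the lamp height and plan the first approach.

```bash
cat >> h.py <<'E'
def plan(p,t,wps):
    """p xyz, t yaw deg of tool x; wps (x,y,z,t) -> prints calls"""
    p=np.array(p,float)
    for w in wps:
        q=np.array(w[:3]);
        for k in range(30):
            d=q-p;dt=(w[3]-t+180)%360-180
            if np.linalg.norm(d)<.0006 and abs(dt)<.2:break
            a=np.radians(t);M=np.array([[np.cos(a),np.sin(a),0],[np.sin(a),-np.cos(a),0],[0,0,-1]])
            l=M@d/.08;n=max(1,np.ceil(np.abs(l).max()-.001),np.ceil(abs(dt)/28))
            tr=np.round(l/n,2);tu=np.round(-dt/n/180,3)
            if not tr.any() and not tu: break
            rows=int(max(np.ceil(np.linalg.norm(tr)*80/41.7),np.ceil(abs(tu)*180/7.16)))+1
            p=p+M.T@tr*.08;t-=tu*180
            print(tr.tolist(),[0,0,float(tu)],"rows",rows,"->",p.round(4),round(t,1))
def state():
    from bench import ctrl
    from scipy.spatial.transform import Rotation as Ro
    s=ctrl.sense();X=Ro.from_quat(s["ee_rot"]).as_matrix()
    t=np.degrees(np.arctan2(X[1,0],X[0,0]))
    print("t",round(float(s["time"]),2),"p",s["tcp_pos"].round(4),"yaw",t.round(2),"zax",X[:,2].round(3),"w",s["grip_width"].round(4),"gf",s["gripper_force"].round(1),"F",s["wrist_force"].round(1),"j",s["joint_positions"].round(2))
    return s["tcp_pos"],t
E
python3 - <<'E'
from h import *
T=pickle.load(open("top0.pkl","rb"));S=pickle.load(open("scene0.pkl","rb"))
P=[f["intrinsics"]@np.c_[f["R"],f["t"]] for f in (T,S)]
X=cv2.triangulatePoints(P[0],P[1],np.array([[224.],[38]]),np.array([[157.],[30]]));print("lamp",(X[:3]/X[3]).ravel())
p,t=state()
plan(p,t,[(.3,-.33,.17,50),(.4555,-.0925,.11,83.7)])
E
```

```text
lamp [ 0.71516162 -0.12443033  0.3677233 ]Traceback (most recent call last):
  File "<stdin>", line 5, in <module>
  File "h.py", line 32, in state
    print("t",round(float(s["time"]),2),"p",s["tcp_pos"].round(4),"yaw",t.round(2),"zax",X[:,2].round(3),"w",s["grip_width"].round(4),"gf",s["gripper_force"].round(1),"F",s["wrist_force"].round(1),"j",s["joint_positions"].round(2))
                                                                                                             ^^^^^^^^^^^^^^^^^^^^^
AttributeError: 'float' object has no attribute 'round'
```

```bash
sed -i 's/s\["grip_width"\].round(4)/round(float(s["grip_width"]),4)/; s/s\["gripper_force"\].round(1)/round(float(s["gripper_force"]),1)/' h.py
python3 - <<'E'
from h import *
p,t=state()
plan(p,t,[(.3,-.33,.17,50),(.4555,-.0925,.11,83.7)])
E
```

```text
t 0.1 p [ 0.1617 -0.6031  0.2075] yaw 15.0 zax [-0.     0.002 -1.   ] w 0.0858 gf 0.0 F [ 0.1  0.9 -0.4] j [-1.43  0.05  1.61  0.    1.48 -0.12]
[0.85, -0.95, 0.16] [0, 0, -0.065] rows 4 -> [ 0.2077 -0.5121  0.1947] 26.7
[0.68, -0.51, 0.1] [0, 0, -0.043] rows 3 -> [ 0.238  -0.4512  0.1867] 34.4
[0.75, -0.41, 0.1] [0, 0, -0.043] rows 3 -> [ 0.2689 -0.3902  0.1787] 42.2
[0.79, -0.3, 0.11] [0, 0, -0.043] rows 3 -> [ 0.2996 -0.33    0.1699] 49.9
[0.88, -0.11, 0.19] [0, 0, -0.047] rows 3 -> [ 0.3382 -0.2705  0.1547] 58.4
[0.89, 0.03, 0.19] [0, 0, -0.047] rows 3 -> [ 0.3776 -0.2111  0.1395] 66.8
[0.87, 0.16, 0.18] [0, 0, -0.047] rows 3 -> [ 0.4167 -0.1521  0.1251] 75.3
[0.84, 0.28, 0.19] [0, 0, -0.047] rows 3 -> [ 0.4554 -0.0928  0.1099] 83.8
```

Call:
{"method": "play_rows", "body": {"deltas": [{"travel": [0.85,-0.95,0.16],"turn": [0,0,-0.065],"gripper": 85},{"travel": [0.85,-0.95,0.16],"turn": [0,0,-0.065],"gripper": 85},{"travel": [0.85,-0.95,0.16],"turn": [0,0,-0.065],"gripper": 85},{"travel": [0.85,-0.95,0.16],"turn": [0,0,-0.065],"gripper": 85},{"travel": [0.85,-0.95,0.16],"turn": [0,0,-0.065],"gripper": 85}], "force": 60}}

```text
time: 0.52
tcp_pos: [0.2081, -0.5118, 0.1953]
ee_rot: [0.973, 0.232, -0.0, -0.0]
wrist_force: [0.4, -0.0, -0.2]
grip_width: 0.0852
gripper_force: 0.0
```

Call:
{"method": "play_rows", "body": {"deltas": [{"travel": [0.68,-0.51,0.1],"turn": [0,0,-0.043],"gripper": 85},{"travel": [0.68,-0.51,0.1],"turn": [0,0,-0.043],"gripper": 85},{"travel": [0.68,-0.51,0.1],"turn": [0,0,-0.043],"gripper": 85}]}}

```text
time: 0.77
tcp_pos: [0.239, -0.4493, 0.1868]
ee_rot: [0.955, 0.297, 0.0, -0.001]
wrist_force: [-0.0, -0.4, -0.7]
grip_width: 0.0851
gripper_force: 0.0
```

Call:
{"method": "play_rows", "body": {"deltas": [{"travel": [0.75,-0.41,0.1],"turn": [0,0,-0.043],"gripper": 85},{"travel": [0.75,-0.41,0.1],"turn": [0,0,-0.043],"gripper": 85},{"travel": [0.75,-0.41,0.1],"turn": [0,0,-0.043],"gripper": 85}]}}

```text
time: 1.02
tcp_pos: [0.2699, -0.3887, 0.1791]
ee_rot: [0.933, 0.361, 0.0, -0.001]
wrist_force: [0.3, -0.6, -0.4]
grip_width: 0.0852
gripper_force: 0.0
```

Call:
{"method": "play_rows", "body": {"deltas": [{"travel": [0.79,-0.3,0.11],"turn": [0,0,-0.043],"gripper": 85},{"travel": [0.79,-0.3,0.11],"turn": [0,0,-0.043],"gripper": 85},{"travel": [0.79,-0.3,0.11],"turn": [0,0,-0.043],"gripper": 85}]}}

```text
time: 1.27
tcp_pos: [0.3005, -0.3289, 0.1705]
ee_rot: [0.906, 0.423, 0.0, -0.001]
wrist_force: [0.1, -0.2, -0.3]
grip_width: 0.0851
gripper_force: 0.0
```

Call:
{"method": "play_rows", "body": {"deltas": [{"travel": [0.88,-0.11,0.19],"turn": [0,0,-0.047],"gripper": 85},{"travel": [0.88,-0.11,0.19],"turn": [0,0,-0.047],"gripper": 85},{"travel": [0.88,-0.11,0.19],"turn": [0,0,-0.047],"gripper": 85}]}}

```text
time: 1.52
tcp_pos: [0.3394, -0.2692, 0.1548]
ee_rot: [0.872, 0.489, 0.0, -0.001]
wrist_force: [1.1, -0.2, 0.9]
grip_width: 0.085
gripper_force: 0.0
```

Call:
{"method": "play_rows", "body": {"deltas": [{"travel": [0.89,0.03,0.19],"turn": [0,0,-0.047],"gripper": 85},{"travel": [0.89,0.03,0.19],"turn": [0,0,-0.047],"gripper": 85},{"travel": [0.89,0.03,0.19],"turn": [0,0,-0.047],"gripper": 85}]}}

```text
time: 1.77
tcp_pos: [0.3789, -0.21, 0.1398]
ee_rot: [0.834, 0.552, 0.0, -0.001]
wrist_force: [0.2, -0.3, -0.3]
grip_width: 0.0851
gripper_force: 0.0
```

Call:
{"method": "play_rows", "body": {"deltas": [{"travel": [0.87,0.16,0.18],"turn": [0,0,-0.047],"gripper": 85},{"travel": [0.87,0.16,0.18],"turn": [0,0,-0.047],"gripper": 85},{"travel": [0.87,0.16,0.18],"turn": [0,0,-0.047],"gripper": 85}]}}

```text
time: 2.02
tcp_pos: [0.4182, -0.1514, 0.1256]
ee_rot: [0.791, 0.612, 0.0, -0.001]
wrist_force: [0.5, -0.1, -0.0]
grip_width: 0.0851
gripper_force: 0.0
```

Call:
{"method": "play_rows", "body": {"deltas": [{"travel": [0.84,0.28,0.19],"turn": [0,0,-0.047],"gripper": 85},{"travel": [0.84,0.28,0.19],"turn": [0,0,-0.047],"gripper": 85},{"travel": [0.84,0.28,0.19],"turn": [0,0,-0.047],"gripper": 85},{"travel": [0.84,0.28,0.19],"turn": [0,0,-0.047],"gripper": 85}]}}

```text
time: 2.35
tcp_pos: [0.4561, -0.0944, 0.1111]
ee_rot: [0.744, 0.668, -0.001, 0.0]
wrist_force: [-0.3, -0.7, -0.8]
grip_width: 0.0847
gripper_force: 0.0
```

```bash
python3 - <<'E'
from h import *
p,t=state()
plan(p,t,[(.4555,-.0925,.034,83.7)])
E
```

```text
t 2.35 p [ 0.4561 -0.0944  0.1111] yaw 83.77 zax [-0.001 -0.001 -1.   ] w 0.0847 gf 0.0 F [-0.3 -0.7 -0.8] j [-0.36 -0.26  2.07 -0.    1.33 -0.25]
[0.02, -0.01, 0.96] [0, 0, 0.0] rows 3 -> [ 0.4555 -0.0928  0.0343] 83.8
```

Call:
{"method": "play_rows", "body": {"deltas": [{"travel": [0,0,0.98],"turn": [0,0,0],"gripper": 85},{"travel": [0,0,0.98],"turn": [0,0,0],"gripper": 85},{"travel": [0,0,0.98],"turn": [0,0,0],"gripper": 85},{"travel": [0,0,0.98],"turn": [0,0,0],"gripper": 20},{"travel": [0,0,0.98],"turn": [0,0,0],"gripper": 20}], "force": 60}}

```text
time: 2.77
tcp_pos: [0.4566, -0.0951, 0.0346]
ee_rot: [0.745, 0.667, 0.0, 0.001]
wrist_force: [0.6, -0.6, 0.4]
grip_width: 0.0636
gripper_force: 0.0
```

Call:
{"method": "play_rows", "body": {"deltas": [{"travel": [0,0,0],"turn": [0,0,0],"gripper": 20},{"travel": [0,0,0],"turn": [0,0,0],"gripper": 20},{"travel": [0,0,0],"turn": [0,0,0],"gripper": 20},{"travel": [0,0,0],"turn": [0,0,0],"gripper": 20},{"travel": [0,0,0],"turn": [0,0,0],"gripper": 20}]}}

```text
time: 3.18
tcp_pos: [0.456, -0.0935, 0.0334]
ee_rot: [0.744, 0.668, 0.0, 0.001]
wrist_force: [0.4, 0.5, -0.5]
grip_width: 0.02
gripper_force: 0.0
```

Call:
{"method": "play_rows", "body": {"deltas": [{"travel": [0,0,0],"turn": [0,0,0],"gripper": 20},{"travel": [0,0,0],"turn": [0,0,0],"gripper": 20},{"travel": [0,0,0],"turn": [0,0,0],"gripper": 20},{"travel": [0,0,0],"turn": [0,0,0],"gripper": 20},{"travel": [0,0,0],"turn": [0,0,0],"gripper": 20}]}}

```text
time: 3.6
tcp_pos: [0.4555, -0.0934, 0.0325]
ee_rot: [0.745, 0.668, -0.0, -0.0]
wrist_force: [0.4, -1.0, -0.2]
grip_width: 0.02
gripper_force: 0.0
```

```bash
python3 - <<'E'
from h import *
p,t=state()
E
```

```text
t 3.6 p [ 0.4555 -0.0934  0.0325] yaw 83.76 zax [-0.  0. -1.] w 0.02 gf 0.0 F [ 0.4 -1.  -0.2] j [-0.36 -0.16  2.12 -0.    1.17 -0.25]
```

```bash
python3 - <<'E'
from h import *
from bench import ctrl
a=ctrl.grab_frame("scene")["image"][140:260,210:370,::-1];b=ctrl.grab_frame("top")["image"][130:250,150:310,::-1]
cv2.imwrite("pics/g1.png",cv2.resize(np.hstack([a,b]),(800,300),interpolation=cv2.INTER_CUBIC))
E
```

```text
(no output)
```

View pics/g1.png

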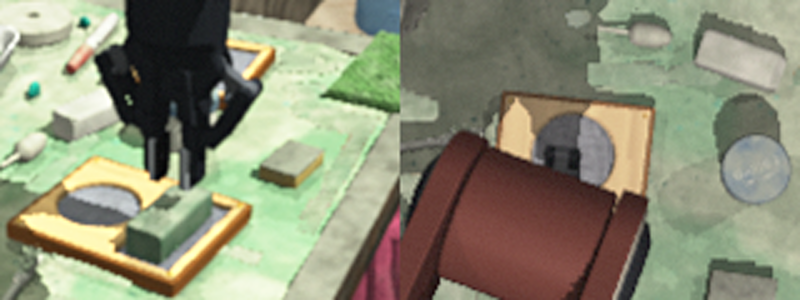

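```bash
python3 - <<'E'
from h import *
T=pickle.load(open("top0.pkl","rb"));S=pickle.load(open("scene0.pkl","rb"))
for z in (.02,.05,.1): print(z,"top finger",ray(T,[(214,193)],z),"scene tips",ray(S,[(272,212),(284.5,214)],z))
for f in (T,S):
  for P in ((.4555,-.0934,.0185),(.456,-.093,.037)):
    q=f["intrinsics"]@(f["R"]@np.array(P)+f["t"]);print(q[:2]/q[2])
E
```

```text
0.02 top finger [[ 0.52041751 -0.09110797]] scene tips [[ 0.49258881 -0.14171111]
 [ 0.4661267  -0.14526594]]
0.05 top finger [[ 0.51835989 -0.09309721]] scene tips [[ 0.47254273 -0.09607951]
 [ 0.44764308 -0.09942444]]
0.1 top finger [[ 0.51493051 -0.09641262]] scene tips [[ 0.43913259 -0.02002684]
 [ 0.41683705 -0.02302195]]
[215.23365129 224.76523075]
[214.44183419 224.4885955 ]
[279.26274333 228.31386204]
[279.09445245 220.34296348]
```

```bash
python3 - <<'E'
from h import *
from bench import ctrl
F=ctrl.grab_frame("scene");G=ctrl.grab_frame("top");pickle.dump((F,G),open("g2.pkl","wb"))
g=lambda a:(255*(a/255.)**0.5).astype(np.uint8)
a=F["image"][150:262,240:340,::-1];b=G["image"][150:262,180:280,::-1]
cv2.imwrite("pics/g2.png",cv2.resize(g(np.hstack([a,b])),(800,448),interpolation=cv2.INTER_CUBIC))
E
```

```text
(no output)
```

View pics/g2.png

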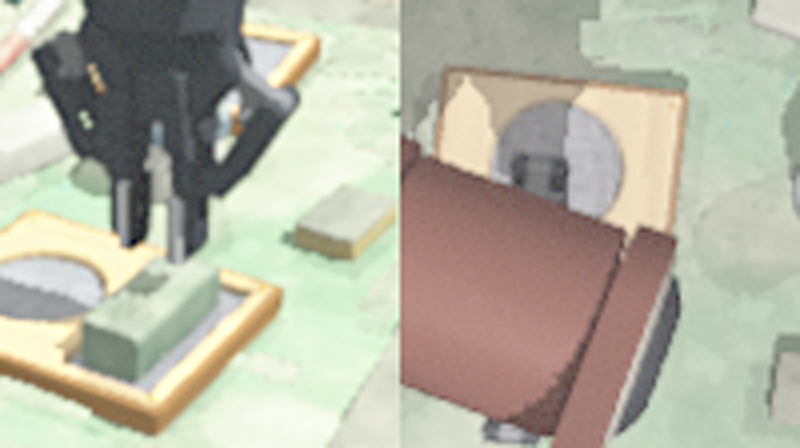

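The picture shows the fingertips above the bar, at about z≈0.05 by ray at the known xy, so the pads closed over its top. I'll open and go down in small steps while watching the force.

Call:
{"method": "play_rows", "body": {"deltas": [{"travel": [0,0,0],"turn": [0,0,0],"gripper": 60},{"travel": [0,0,0],"turn": [0,0,0],"gripper": 60},{"travel": [0,0,0],"turn": [0,0,0],"gripper": 60},{"travel": [0,0,0],"turn": [0,0,0],"gripper": 60},{"travel": [0,0,0.0],"turn": [0,0,0],"gripper": 60}]}}

```text
time: 4.22
tcp_pos: [0.4555, -0.0934, 0.0326]
ee_rot: [0.745, 0.668, 0.0, -0.0]
wrist_force: [0.9, 0.1, 0.4]
grip_width: 0.0596
gripper_force: 0.0
```

Call:
{"method": "play_rows", "body": {"deltas": [{"travel": [0,0,0.02],"turn": [0,0,0],"gripper": 60},{"travel": [0,0,0.05],"turn": [0,0,0],"gripper": 60},{"travel": [0,0,0.05],"turn": [0,0,0],"gripper": 60},{"travel": [0,0,0.05],"turn": [0,0,0],"gripper": 60}]}}

```text
time: 4.55
tcp_pos: [0.4552, -0.0933, 0.0283]
ee_rot: [0.745, 0.668, -0.0, -0.0]
wrist_force: [-0.2, -1.5, 0.6]
grip_width: 0.0602
gripper_force: 0.0
```

```bash
python3 - <<'E'
from h import *
from bench import ctrl
state()
F=ctrl.grab_frame("scene")
g=lambda a:(255*(a/255.)**0.5).astype(np.uint8)
cv2.imwrite("pics/g3.png",cv2.resize(g(F["image"][150:262,240:340,::-1]),(500,560),interpolation=cv2.INTER_CUBIC))
E
```

```text
t 4.55 p [ 0.4552 -0.0933  0.0283] yaw 83.76 zax [-0.001  0.    -1.   ] w 0.0602 gf 0.0 F [-0.2 -1.5  0.6] j [-0.36 -0.15  2.13  0.    1.16 -0.25]
```

View pics/g3.png

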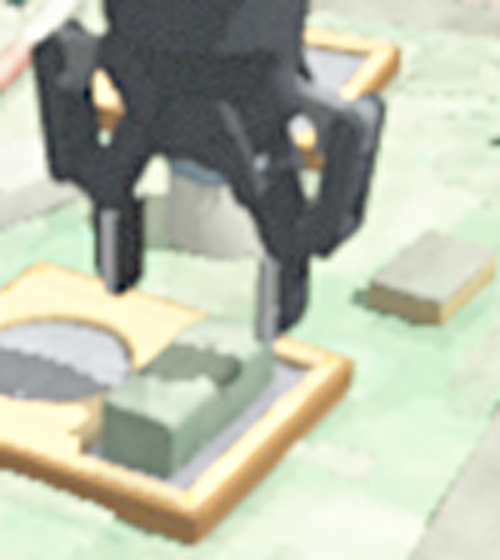

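Call:
{"method": "play_rows", "body": {"deltas": [{"travel": [0,0,0.03],"turn": [0,0,0],"gripper": 60},{"travel": [0,0,0.06],"turn": [0,0,0],"gripper": 60},{"travel": [0,0,0.06],"turn": [0,0,0],"gripper": 60},{"travel": [0,0,0.06],"turn": [0,0,0],"gripper": 60}]}}

```text
time: 4.93
tcp_pos: [0.4553, -0.0933, 0.0235]
ee_rot: [0.745, 0.668, -0.0, -0.0]
wrist_force: [0.2, 0.4, 0.3]
grip_width: 0.0599
gripper_force: 0.0
```

Call:
{"method": "play_rows", "body": {"deltas": [{"travel": [0,0,0.03],"turn": [0,0,0],"gripper": 60},{"travel": [0,0,0.06],"turn": [0,0,0],"gripper": 60},{"travel": [0,0,0.06],"turn": [0,0,0],"gripper": 60},{"travel": [0,0,0.06],"turn": [0,0,0],"gripper": 60}]}}

```text
time: 5.27
tcp_pos: [0.4553, -0.0933, 0.0187]
ee_rot: [0.745, 0.668, -0.0, -0.0]
wrist_force: [0.8, -0.1, -0.4]
grip_width: 0.0599
gripper_force: 0.0
```

Call:
{"method": "play_rows", "body": {"deltas": [{"travel": [0,0,0.03],"turn": [0,0,0],"gripper": 60},{"travel": [0,0,0.06],"turn": [0,0,0],"gripper": 60},{"travel": [0,0,0.06],"turn": [0,0,0],"gripper": 60},{"travel": [0,0,0.06],"turn": [0,0,0],"gripper": 60}]}}

```text
time: 5.6
tcp_pos: [0.4553, -0.0933, 0.0139]
ee_rot: [0.745, 0.668, -0.0, -0.0]
wrist_force: [-0.1, -0.3, 1.2]
grip_width: 0.0599
gripper_force: 0.0
```

Call:
{"method": "play_rows", "body": {"deltas": [{"travel": [0,0,0.05],"turn": [0,0,0],"gripper": 60},{"travel": [0,0,0.1],"turn": [0,0,0],"gripper": 60},{"travel": [0,0,0.1],"turn": [0,0,0],"gripper": 60},{"travel": [0,0,0.1],"turn": [0,0,0],"gripper": 60}]}}

```text
time: 5.93
tcp_pos: [0.4551, -0.0932, 0.0057]
ee_rot: [0.745, 0.668, -0.0, -0.0]
wrist_force: [0.2, -0.4, -0.8]
grip_width: 0.0599
gripper_force: 0.0
```

```bash
python3 - <<'E'
from h import *
from bench import ctrl
state()
F=ctrl.grab_frame("scene")
g=lambda a:(255*(a/255.)**0.5).astype(np.uint8)
cv2.imwrite("pics/g4.png",cv2.resize(g(F["image"][150:262,240:340,::-1]),(500,560),interpolation=cv2.INTER_CUBIC))
E
```

```text
t 5.93 p [ 0.4551 -0.0932  0.0057] yaw 83.76 zax [-0.001  0.    -1.   ] w 0.0599 gf 0.0 F [ 0.2 -0.4 -0.8] j [-0.36 -0.11  2.14  0.    1.12 -0.25]
```

View pics/g4.png

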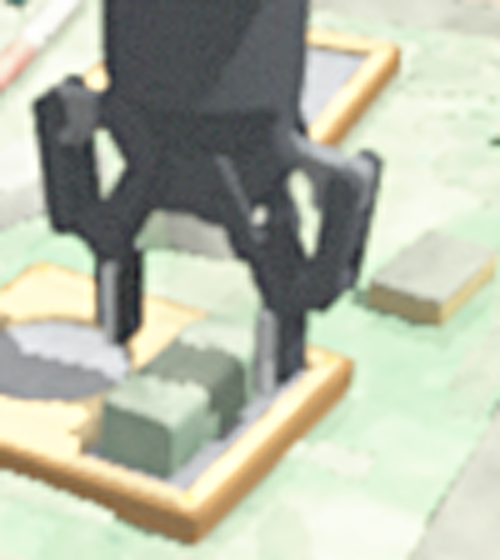

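Now the pads straddle the bar; tips are at about z=0.030, so true tip height ≈ TCP reading + 22–24 mm. I go 9 mm lower and close.

Call:
{"method": "play_rows", "body": {"deltas": [{"travel": [0,0,0.06],"turn": [0,0,0],"gripper": 60},{"travel": [0,0,0.11],"turn": [0,0,0],"gripper": 60},{"travel": [0,0,0.11],"turn": [0,0,0],"gripper": 60},{"travel": [0,0,0.11],"turn": [0,0,0],"gripper": 25},{"travel": [0,0,0.11],"turn": [0,0,0],"gripper": 25}]}}

```text
time: 6.4
tcp_pos: [0.4555, -0.0934, -0.0027]
ee_rot: [0.745, 0.668, -0.0, -0.0]
wrist_force: [0.3, 0.2, -0.5]
grip_width: 0.0368
gripper_force: 0.0
```

Call:
{"method": "play_rows", "body": {"deltas": [{"travel": [0,0,0],"turn": [0,0,0],"gripper": 25},{"travel": [0,0,0],"turn": [0,0,0],"gripper": 25},{"travel": [0,0,0],"turn": [0,0,0],"gripper": 25},{"travel": [0,0,0],"turn": [0,0,0],"gripper": 25},{"travel": [0,0,0],"turn": [0,0,0],"gripper": 25}]}}

```text
time: 6.82
tcp_pos: [0.4559, -0.0935, -0.0022]
ee_rot: [0.745, 0.668, 0.0, 0.0]
wrist_force: [0.3, -0.8, 1.9]
grip_width: 0.0311
gripper_force: 59.7
```

```bash
python3 - <<'E'
from h import *
p,t=state()
E
```

```text
t 6.82 p [ 0.4559 -0.0935 -0.0022] yaw 83.76 zax [ 0.001 -0.    -1.   ] w 0.0311 gf 59.7 F [ 0.3 -0.8  1.9] j [-0.36 -0.1   2.14 -0.    1.1  -0.25]
```

```bash
python3 - <<'E'
from h import *
plan((.4555,-.0934,-.0025),83.76,[(.4555,-.0934,.075,83.76),(.528,-.3815,.075,90.6),(.528,-.3815,.012,90.6)])
E
```

```text
[0.0, 0.0, -0.97] [0, 0, -0.0] rows 3 -> [ 0.4555 -0.0934  0.0751] 83.8
[-0.87, 0.32, 0.0] [0, 0, -0.009] rows 3 -> [ 0.4734 -0.1654  0.0751] 85.4
[-0.88, 0.3, 0.0] [0, 0, -0.01] rows 3 -> [ 0.4916 -0.2375  0.0751] 87.2
[-0.89, 0.27, 0.0] [0, 0, -0.009] rows 3 -> [ 0.5097 -0.3097  0.0751] 88.8
[-0.89, 0.25, 0.0] [0, 0, -0.01] rows 3 -> [ 0.5282 -0.3813  0.0751] 90.6
[-0.0, -0.0, 0.79] [0, 0, -0.0] rows 3 -> [ 0.5282 -0.3813  0.0119] 90.6
```

Call:
{"method": "play_rows", "body": {"deltas": [{"travel": [0,0,-0.3],"turn": [0,0,0],"gripper": 25},{"travel": [0,0,-0.97],"turn": [0,0,0],"gripper": 25},{"travel": [0,0,-0.97],"turn": [0,0,0],"gripper": 25},{"travel": [0,0,-0.97],"turn": [0,0,0],"gripper": 25}]}}

```text
time: 7.15
tcp_pos: [0.4585, -0.0945, 0.0791]
ee_rot: [0.745, 0.668, 0.002, 0.004]
wrist_force: [0.4, -0.6, -1.3]
grip_width: 0.031
gripper_force: 60.2
```

Call:
{"method": "play_rows", "body": {"deltas": [{"travel": [-0.4,0.15,0],"turn": [0,0,-0.009],"gripper": 25},{"travel": [-0.87,0.32,0],"turn": [0,0,-0.009],"gripper": 25},{"travel": [-0.87,0.32,0],"turn": [0,0,-0.009],"gripper": 25}]}}

```text
time: 7.4
tcp_pos: [0.4738, -0.1697, 0.0738]
ee_rot: [0.736, 0.677, -0.001, 0.001]
wrist_force: [0.1, 0.3, -1.8]
grip_width: 0.0309
gripper_force: 60.1
```

Call:
{"method": "play_rows", "body": {"deltas": [{"travel": [-0.45,0.15,0],"turn": [0,0,-0.01],"gripper": 25},{"travel": [-0.88,0.3,0],"turn": [0,0,-0.01],"gripper": 25},{"travel": [-0.88,0.3,0],"turn": [0,0,-0.01],"gripper": 25}]}}

```text
time: 7.65
tcp_pos: [0.4918, -0.2419, 0.0732]
ee_rot: [0.726, 0.688, -0.001, 0.0]
wrist_force: [-0.9, 0.3, -0.8]
grip_width: 0.0316
gripper_force: 60.1
```

Call:
{"method": "play_rows", "body": {"deltas": [{"travel": [-0.45,0.14,0],"turn": [0,0,-0.009],"gripper": 25},{"travel": [-0.89,0.27,0],"turn": [0,0,-0.009],"gripper": 25},{"travel": [-0.89,0.27,0],"turn": [0,0,-0.009],"gripper": 25}]}}

```text
time: 7.9
tcp_pos: [0.5097, -0.314, 0.073]
ee_rot: [0.716, 0.698, -0.001, 0.0]
wrist_force: [-0.9, 0.4, -1.2]
grip_width: 0.031
gripper_force: 60.1
```

Call:
{"method": "play_rows", "body": {"deltas": [{"travel": [-0.45,0.13,0],"turn": [0,0,-0.01],"gripper": 25},{"travel": [-0.89,0.25,0],"turn": [0,0,-0.01],"gripper": 25},{"travel": [-0.89,0.25,0],"turn": [0,0,-0.01],"gripper": 25},{"travel": [-0.89,0.25,0],"turn": [0,0,-0.01],"gripper": 25}]}}

```text
time: 8.23
tcp_pos: [0.5273, -0.3814, 0.0726]
ee_rot: [0.704, 0.71, 0.0, -0.002]
wrist_force: [-0.2, 0.8, -1.2]
grip_width: 0.0315
gripper_force: 60.1
```

Call:
{"method": "play_rows", "body": {"deltas": [{"travel": [0,0,0.4],"turn": [0,0,0],"gripper": 25},{"travel": [0,0,0.7],"turn": [0,0,0],"gripper": 25},{"travel": [0,0,0.79],"turn": [0,0,0],"gripper": 25},{"travel": [0,0,0.79],"turn": [0,0,0],"gripper": 25}]}}

```text
time: 8.57
tcp_pos: [0.5255, -0.3776, 0.0074]
ee_rot: [0.703, 0.711, -0.0, -0.004]
wrist_force: [0.2, -0.6, -2.4]
grip_width: 0.0314
gripper_force: 60.1
```

```bash
python3 - <<'E'
from h import *
from bench import ctrl
state()
F=ctrl.grab_frame("scene");G=ctrl.grab_frame("top");pickle.dump((F,G),open("g5.pkl","wb"))
a=F["image"][120:220,240:340,::-1];b=G["image"][115:215,280:380,::-1]
cv2.imwrite("pics/g5.png",cv2.resize(np.hstack([a,b]),(800,400),interpolation=cv2.INTER_CUBIC))
E
```

```text
t 8.57 p [ 0.5255 -0.3776  0.0074] yaw 90.64 zax [-0.006  0.006 -1.   ] w 0.0314 gf 60.1 F [ 0.2 -0.6 -2.4] j [-0.74  0.3   1.69  0.    1.16 -0.75]
```

View pics/g5.png

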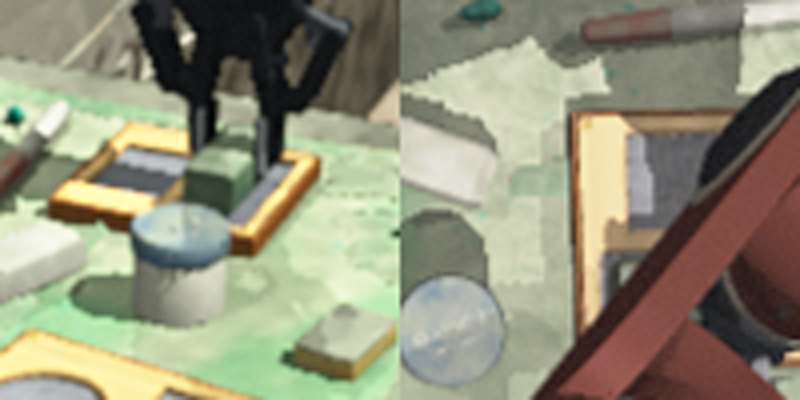

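The bar is held over the long pocket at picture (220,175) and aligned with it. I lower it gently.

Call:
{"method": "play_rows", "body": {"deltas": [{"travel": [0,0,0.05],"turn": [0,0,0],"gripper": 25},{"travel": [0,0,0.09],"turn": [0,0,0],"gripper": 25},{"travel": [0,0,0.13],"turn": [0,0,0],"gripper": 25},{"travel": [0,0,0.15],"turn": [0,0,0],"gripper": 25},{"travel": [0,0,0.15],"turn": [0,0,0],"gripper": 25}]}}

```text
time: 9.08
tcp_pos: [0.5281, -0.3811, -0.0004]
ee_rot: [0.703, 0.711, -0.0, -0.0]
wrist_force: [-0.4, 0.5, -2.0]
grip_width: 0.0314
gripper_force: 60.1
```

Call:
{"method": "play_rows", "body": {"deltas": [{"travel": [0,0,0],"turn": [0,0,0],"gripper": 25},{"travel": [0,0,0.02],"turn": [0,0,0],"gripper": 25},{"travel": [0,0,0.02],"turn": [0,0,0],"gripper": 25},{"travel": [0,0,0.02],"turn": [0,0,0],"gripper": 25}]}}

```text
time: 9.42
tcp_pos: [0.5282, -0.3813, -0.0019]
ee_rot: [0.703, 0.711, 0.0, -0.0]
wrist_force: [-0.1, -0.2, -1.3]
grip_width: 0.0313
gripper_force: 60.1
```

```bash
python3 - <<'E'
from h import *
plan((.5282,-.3813,-.0017),90.6,[(.5282,-.3813,.07,90.6),(.4085,-.2380,.07,82),(.4085,-.238,-.003,82)])
E
```

```text
[0.0, 0.0, -0.9] [0, 0, -0.0] rows 3 -> [ 0.5282 -0.3813  0.0703] 90.6
[0.9, -0.74, 0.0] [0, 0, 0.024] rows 4 -> [ 0.4682 -0.3099  0.0703] 86.3
[0.85, -0.8, 0.0] [0, 0, 0.024] rows 4 -> [ 0.4088 -0.2379  0.0703] 82.0
[-0.0, -0.0, 0.92] [0, 0, -0.0] rows 3 -> [ 0.4088 -0.2379 -0.0033] 82.0
```

Call:
{"method": "play_rows", "body": {"deltas": [{"travel": [0,0,0],"turn": [0,0,0],"gripper": 48},{"travel": [0,0,0],"turn": [0,0,0],"gripper": 48},{"travel": [0,0,0],"turn": [0,0,0],"gripper": 48},{"travel": [0,0,0],"turn": [0,0,0],"gripper": 48}]}}

```text
time: 9.75
tcp_pos: [0.5285, -0.3815, -0.0014]
ee_rot: [0.703, 0.711, 0.0, 0.0]
wrist_force: [0.1, -0.3, -1.3]
grip_width: 0.0479
gripper_force: 0.0
```

Call:
{"method": "play_rows", "body": {"deltas": [{"travel": [0,0,-0.15],"turn": [0,0,0],"gripper": 48},{"travel": [0,0,-0.5],"turn": [0,0,0],"gripper": 48},{"travel": [0,0,-0.9],"turn": [0,0,0],"gripper": 60},{"travel": [0,0,-0.9],"turn": [0,0,0],"gripper": 60}]}}

```text
time: 10.08
tcp_pos: [0.5321, -0.3847, 0.0792]
ee_rot: [0.703, 0.711, 0.0, 0.007]
wrist_force: [2.0, -1.3, 2.1]
grip_width: 0.0597
gripper_force: 0.0
```

Call:
{"method": "play_rows", "body": {"deltas": [{"travel": [0.5,-0.4,0],"turn": [0,0,0.012],"gripper": 60},{"travel": [0.9,-0.74,0],"turn": [0,0,0.024],"gripper": 60},{"travel": [0.9,-0.74,0],"turn": [0,0,0.024],"gripper": 60},{"travel": [0.9,-0.74,0],"turn": [0,0,0.024],"gripper": 60}]}}

```text
time: 10.42
tcp_pos: [0.4664, -0.3075, 0.0697]
ee_rot: [0.729, 0.684, -0.0, -0.001]
wrist_force: [0.4, -0.2, -0.1]
grip_width: 0.0597
gripper_force: 0.0
```

Call:
{"method": "play_rows", "body": {"deltas": [{"travel": [0.5,-0.4,0],"turn": [0,0,0.012],"gripper": 60},{"travel": [0.85,-0.8,0],"turn": [0,0,0.024],"gripper": 60},{"travel": [0.85,-0.8,0],"turn": [0,0,0.024],"gripper": 60},{"travel": [0.85,-0.8,0],"turn": [0,0,0.024],"gripper": 60}]}}

```text
time: 10.75
tcp_pos: [0.4082, -0.2369, 0.0704]
ee_rot: [0.755, 0.656, 0.0, 0.0]
wrist_force: [1.5, -0.4, 0.7]
grip_width: 0.0602
gripper_force: 0.0
```

Call:
{"method": "play_rows", "body": {"deltas": [{"travel": [0,0,0.4],"turn": [0,0,0],"gripper": 60},{"travel": [0,0,0.7],"turn": [0,0,0],"gripper": 60},{"travel": [0,0,0.92],"turn": [0,0,0],"gripper": 60},{"travel": [0,0,0.92],"turn": [0,0,0],"gripper": 60}]}}

```text
time: 11.08
tcp_pos: [0.4082, -0.2379, -0.0058]
ee_rot: [0.755, 0.656, -0.0, -0.002]
wrist_force: [-0.4, 0.2, -0.8]
grip_width: 0.0599
gripper_force: 0.0
```

Call:
{"method": "play_rows", "body": {"deltas": [{"travel": [0,0,0],"turn": [0,0,0],"gripper": 60},{"travel": [0,0,0],"turn": [0,0,0],"gripper": 60},{"travel": [0,0,0],"turn": [0,0,0],"gripper": 60}]}}

```text
time: 11.33
tcp_pos: [0.4107, -0.2396, -0.0012]
ee_rot: [0.755, 0.656, 0.0, 0.002]
wrist_force: [-0.3, 0.2, 0.2]
grip_width: 0.0599
gripper_force: 0.0
```

```bash
python3 - <<'E'
from h import *
from bench import ctrl
state()
F=ctrl.grab_frame("scene");G=ctrl.grab_frame("top");pickle.dump((F,G),open("g6.pkl","wb"))
a=F["image"][120:220,230:370,::-1];b=G["image"][125:225,250:390,::-1]
cv2.imwrite("pics/g6.png",cv2.resize(np.vstack([a,b]),(420*1,600),interpolation=cv2.INTER_CUBIC))
cv2.imwrite("pics/g6.png",cv2.resize(np.hstack([a,b]),(800,286),interpolation=cv2.INTER_CUBIC))
E
```

```text
t 11.33 p [ 0.4107 -0.2396 -0.0012] yaw 81.95 zax [ 0.003 -0.003 -1.   ] w 0.0599 gf 0.0 F [-0.3  0.2  0.2] j [-0.68 -0.07  2.12 -0.    1.1  -0.54]
```

View pics/g6.png

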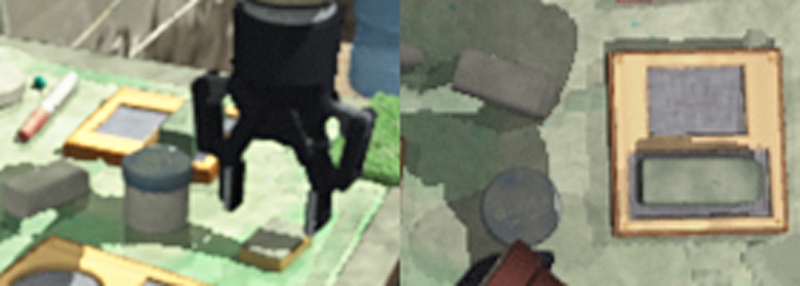

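```bash
python3 - <<'E'
from h import *
F,G=pickle.load(open("g6.pkl","rb"))
for z in (.015,.02,.025,.03):print(z,ray(F,[(325.9,196.5)],z))
c=lambda p:np.c_[(np.array(p,float)[:,0]-400)/2.857+250,np.array(p,float)[:,1]/2.857+125]
rect("long",ray(G,c([(640,157),(758,157),(758,205),(640,205)]),.037))
im=G["image"].astype(int);sub=im[135:170,262:312]
# short bar outline by grey (low saturation) mask
hsv=cv2.cvtColor(G["image"],cv2.COLOR_RGB2HSV);m=((hsv[...,1]<38)).astype(np.uint8);m[:138]=0;m[170:]=0;m[:,:262]=0;m[:,312:]=0
m=cv2.morphologyEx(m,cv2.MORPH_OPEN,np.ones((3,3)))
cs,_=cv2.findContours(m,0,1);k=max(cs,key=cv2.contourArea);r=cv2.minAreaRect(k);print(r,cv2.contourArea(k))
b=cv2.boxPoints(r);print(b.round(1));rect("short mask z.026",ray(G,b,.026));rect("z.013",ray(G,b,.013))
M=cv2.moments(k);print(ray(G,[(M["m10"]/M["m00"],M["m01"]/M["m00"])],.013))
q=c([(463,50),(557,75),(548,118),(453,88)]);print("hand top edge",ray(G,q,.026),"base",ray(G,q,0))
print(*["".join(".#"[v] for v in row[262:312]) for row in m[136:170]],sep="\n")
E
```

```text
0.015 [[ 0.41533878 -0.25983255]]
0.02 [[ 0.41278312 -0.25115031]]
0.025 [[ 0.41022747 -0.24246806]]
0.03 [[ 0.40767181 -0.23378582]]
long c [ 0.5267 -0.3772] edges [84.4 34.2 84.2 34.2] dir01 deg -90.4 dir12 178.7
((289.5, 153.0), (30.0, 43.0), 90.0) 868.0
[[268. 138.]
 [311. 138.]
 [311. 168.]
 [268. 168.]]
short mask z.026 c [ 0.6014 -0.2467] edges [88.8 62.3 88.4 62.1] dir01 deg -90.3 dir12 179.2
z.013 c [ 0.6034 -0.2478] edges [90.  63.1 89.6 63. ] dir01 deg -90.3 dir12 179.2
[[ 0.60689599 -0.25212762]]
hand top edge [[ 0.62333863 -0.21092986]
 [ 0.60484653 -0.2785378 ]
 [ 0.57370163 -0.27156007]
 [ 0.59578409 -0.20343978]] base [[ 0.62782749 -0.21233275]
 [ 0.6088512  -0.28171088]
 [ 0.57689083 -0.27455045]
 [ 0.59955148 -0.20464655]]
..................................................
..................................................
.........................####.########..##########
.........................#############..##########
.........................#########################
........................##########################
..........#######.......###########.#######
[... 684 characters left out ...]
#################################....
.........#####################################....
............#################################.....
...............##############################.....
.................###########################......
...................#########################......
......................######################......
.........................################.........
..........................###############.........
............................############..........
............................############..........
...............................###.#####..........
...................................###............
..................................................
```

Call:
{"method": "play_rows", "body": {"deltas": [{"travel": [0,0,0.06],"turn": [0,0,0],"gripper": 60},{"travel": [0,0,0.11],"turn": [0,0,0],"gripper": 60},{"travel": [0,0,0.16],"turn": [0,0,0],"gripper": 60},{"travel": [0,0,0.16],"turn": [0,0,0],"gripper": 25},{"travel": [0,0,0.16],"turn": [0,0,0],"gripper": 25}], "force": 40}}

```text
time: 11.85
tcp_pos: [0.4083, -0.2375, -0.0168]
ee_rot: [0.755, 0.656, -0.0, -0.001]
wrist_force: [-0.8, 0.8, -0.6]
grip_width: 0.037
gripper_force: 0.0
```

Call:
{"method": "play_rows", "body": {"deltas": [{"travel": [0,0,0],"turn": [0,0,0],"gripper": 25},{"travel": [0,0,0],"turn": [0,0,0],"gripper": 25},{"travel": [0,0,0],"turn": [0,0,0],"gripper": 25},{"travel": [0,0,0],"turn": [0,0,0],"gripper": 25},{"travel": [0,0,0],"turn": [0,0,0],"gripper": 25}]}}

```text
time: 12.27
tcp_pos: [0.4088, -0.2379, -0.0162]
ee_rot: [0.755, 0.656, -0.0, 0.0]
wrist_force: [0.2, -0.0, -0.6]
grip_width: 0.0343
gripper_force: 39.8
```

```bash
python3 - <<'E'
from h import *
state()
plan((.4088,-.2379,-.0161),82,[(.4088,-.2379,.06,82),(.588,-.381,.06,90.6),(.588,-.381,.0,90.6)])
E
```

```text
t 12.27 p [ 0.4088 -0.2379 -0.0162] yaw 81.96 zax [ 0. -0. -1.] w 0.0343 gf 39.8 F [ 0.2 -0.  -0.6] j [-0.68 -0.05  2.12 -0.    1.07 -0.54]
[0.0, 0.0, -0.95] [0, 0, 0.0] rows 3 -> [ 0.4088 -0.2379  0.0599] 82.0
[-0.49, 0.82, -0.0] [0, 0, -0.016] rows 3 -> [ 0.4683 -0.2858  0.0599] 84.9
[-0.53, 0.8, -0.0] [0, 0, -0.016] rows 3 -> [ 0.5283 -0.3338  0.0599] 87.8
[-0.56, 0.77, -0.0] [0, 0, -0.016] rows 3 -> [ 0.5881 -0.381   0.0599] 90.6
[-0.0, -0.0, 0.75] [0, 0, 0.0] rows 3 -> [ 5.881e-01 -3.810e-01 -1.000e-04] 90.6
```

Call:
{"method": "play_rows", "body": {"deltas": [{"travel": [0,0,-0.2],"turn": [0,0,0],"gripper": 25},{"travel": [0,0,-0.6],"turn": [0,0,0],"gripper": 25},{"travel": [0,0,-0.95],"turn": [0,0,0],"gripper": 25},{"travel": [0,0,-0.95],"turn": [0,0,0],"gripper": 25}]}}

```text
time: 12.6
tcp_pos: [0.4124, -0.2407, 0.0661]
ee_rot: [0.755, 0.656, 0.001, 0.006]
wrist_force: [0.3, -0.5, 0.7]
grip_width: 0.0344
gripper_force: 40.0
```

Call:
{"method": "play_rows", "body": {"deltas": [{"travel": [-0.25,0.4,0],"turn": [0,0,-0.016],"gripper": 25},{"travel": [-0.49,0.82,0],"turn": [0,0,-0.016],"gripper": 25},{"travel": [-0.49,0.82,0],"turn": [0,0,-0.016],"gripper": 25}]}}

```text
time: 12.85
tcp_pos: [0.4716, -0.2891, 0.0589]
ee_rot: [0.738, 0.674, 0.0, 0.001]
wrist_force: [0.1, 0.3, 0.2]
grip_width: 0.0345
gripper_force: 40.0
```

Call:
{"method": "play_rows", "body": {"deltas": [{"travel": [-0.25,0.4,0],"turn": [0,0,-0.016],"gripper": 25},{"travel": [-0.53,0.8,0],"turn": [0,0,-0.016],"gripper": 25},{"travel": [-0.53,0.8,0],"turn": [0,0,-0.016],"gripper": 25}]}}

```text
time: 13.1
tcp_pos: [0.5312, -0.3369, 0.0579]
ee_rot: [0.721, 0.693, -0.0, 0.001]
wrist_force: [-0.7, 1.2, 0.2]
grip_width: 0.035
gripper_force: 40.1
```

Call:
{"method": "play_rows", "body": {"deltas": [{"travel": [-0.25,0.4,0],"turn": [0,0,-0.016],"gripper": 25},{"travel": [-0.56,0.77,0],"turn": [0,0,-0.016],"gripper": 25},{"travel": [-0.56,0.77,0],"turn": [0,0,-0.016],"gripper": 25},{"travel": [-0.56,0.77,0],"turn": [0,0,-0.016],"gripper": 25},{"travel": [-0.56,0.77,0],"turn": [0,0,-0.016],"gripper": 25}]}}

```text
time: 13.52
tcp_pos: [0.5873, -0.3805, 0.0593]
ee_rot: [0.703, 0.711, -0.0, -0.001]
wrist_force: [0.1, -0.2, 0.0]
grip_width: 0.0342
gripper_force: 40.1
```

Call:
{"method": "play_rows", "body": {"deltas": [{"travel": [0,0,0.3],"turn": [0,0,0],"gripper": 25},{"travel": [0,0,0.5],"turn": [0,0,0],"gripper": 25},{"travel": [0,0,0.65],"turn": [0,0,0],"gripper": 25},{"travel": [0,0,0.65],"turn": [0,0,0],"gripper": 25},{"travel": [0,0,0.65],"turn": [0,0,0],"gripper": 25}]}}

```text
time: 13.93
tcp_pos: [0.5867, -0.3799, 0.0065]
ee_rot: [0.703, 0.711, -0.0, -0.001]
wrist_force: [-0.1, -0.2, 0.1]
grip_width: 0.0345
gripper_force: 40.1
```

```bash
python3 - <<'E'
from h import *
from bench import ctrl
state()
F=ctrl.grab_frame("scene");G=ctrl.grab_frame("top")
a=F["image"][110:210,230:330,::-1];b=G["image"][115:215,290:390,::-1]
cv2.imwrite("pics/g7.png",cv2.resize(np.hstack([a,b]),(800,400),interpolation=cv2.INTER_CUBIC))
E
```

```text
t 13.93 p [ 0.5867 -0.3799  0.0065] yaw 90.6 zax [-0.002  0.002 -1.   ] w 0.0345 gf 40.1 F [-0.1 -0.2  0.1] j [-0.68  0.41  1.56  0.    1.18 -0.69]
```

View pics/g7.png

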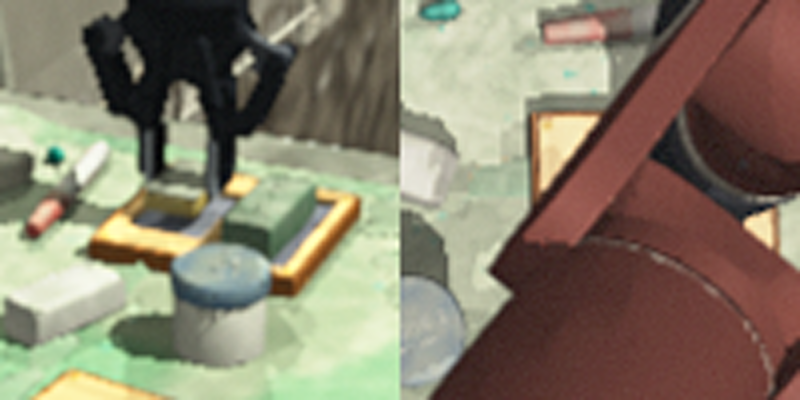

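The pad, at picture (175,195), is held over the short pocket. I lower and release it.

Call:
{"method": "play_rows", "body": {"deltas": [{"travel": [0,0,0.06],"turn": [0,0,0],"gripper": 25},{"travel": [0,0,0.1],"turn": [0,0,0],"gripper": 25},{"travel": [0,0,0.14],"turn": [0,0,0],"gripper": 25},{"travel": [0,0,0.17],"turn": [0,0,0],"gripper": 25},{"travel": [0,0,0.17],"turn": [0,0,0],"gripper": 25}]}}

```text
time: 14.45
tcp_pos: [0.5876, -0.3807, -0.0067]
ee_rot: [0.703, 0.711, -0.0, -0.001]
wrist_force: [0.4, 0.1, 0.2]
grip_width: 0.0344
gripper_force: 40.2
```

Call:
{"method": "play_rows", "body": {"deltas": [{"travel": [0,0,0],"turn": [0,0,0],"gripper": 25},{"travel": [0,0,0],"turn": [0,0,0],"gripper": 45},{"travel": [0,0,0],"turn": [0,0,0],"gripper": 45},{"travel": [0,0,0],"turn": [0,0,0],"gripper": 45},{"travel": [0,0,0],"turn": [0,0,0],"gripper": 45}]}}

```text
time: 14.87
tcp_pos: [0.5882, -0.3812, -0.0055]
ee_rot: [0.703, 0.711, 0.0, 0.0]
wrist_force: [0.6, -0.8, 0.9]
grip_width: 0.0449
gripper_force: 0.0
```

Call:
{"method": "play_rows", "body": {"deltas": [{"travel": [0,0,-0.1],"turn": [0,0,0],"gripper": 45},{"travel": [0,0,-0.4],"turn": [0,0,0],"gripper": 45},{"travel": [0,0,-0.8],"turn": [0,0,0],"gripper": 65},{"travel": [0,0,-0.95],"turn": [0,0,0],"gripper": 65},{"travel": [0,0,-0.95],"turn": [0,0,0],"gripper": 65}]}}

```text
time: 15.28
tcp_pos: [0.5909, -0.3834, 0.0763]
ee_rot: [0.703, 0.711, 0.0, 0.005]
wrist_force: [-0.5, 0.1, 0.7]
grip_width: 0.0648
gripper_force: 0.0
```

```bash
python3 - <<'E'
from h import *
state()
plan((.5881,-.381,.0703),90.6,[(.509,-.2475,.07,75),(.509,-.2475,.018,75)])
E
```

```text
t 15.28 p [ 0.5909 -0.3834  0.0763] yaw 90.6 zax [ 0.008 -0.006 -1.   ] w 0.0648 gf 0.0 F [-0.5  0.1  0.7] j [-0.68  0.33  1.52  0.    1.28 -0.69]
[0.84, -0.49, 0.0] [0, 0, 0.043] rows 3 -> [ 0.5482 -0.3142  0.0703] 82.9
[0.77, -0.59, 0.0] [0, 0, 0.044] rows 3 -> [ 0.509  -0.2472  0.0703] 74.9
[-0.0, 0.0, 0.65] [0, 0, -0.0] rows 3 -> [ 0.509  -0.2472  0.0183] 74.9
```

```bash
python3 - <<'E'
from h import *
plan((.5881,-.381,.0703),90.6,[(.601,-.2415,.07,71),(.601,-.2415,.0,71)])
E
```

```text
[0.87, 0.09, 0.0] [0, 0, 0.054] rows 3 -> [ 0.5946 -0.3113  0.0703] 80.9
[0.87, -0.06, 0.0] [0, 0, 0.055] rows 3 -> [ 0.6009 -0.2418  0.0703] 71.0
[0.0, 0.0, 0.88] [0, 0, -0.0] rows 3 -> [ 6.009e-01 -2.418e-01 -1.000e-04] 71.0
```

Call:
{"method": "play_rows", "body": {"deltas": [{"travel": [0.4,0.04,0],"turn": [0,0,0.027],"gripper": 65},{"travel": [0.87,0.09,0],"turn": [0,0,0.054],"gripper": 65},{"travel": [0.87,0.09,0],"turn": [0,0,0.054],"gripper": 65},{"travel": [0.87,0.09,0],"turn": [0,0,0.054],"gripper": 65}]}}

```text
time: 15.62
tcp_pos: [0.5938, -0.3093, 0.0685]
ee_rot: [0.76, 0.65, -0.0, -0.001]
wrist_force: [-0.3, -0.1, 0.3]
grip_width: 0.065
gripper_force: 0.0
```

Call:
{"method": "play_rows", "body": {"deltas": [{"travel": [0.4,-0.03,0],"turn": [0,0,0.027],"gripper": 65},{"travel": [0.87,-0.06,0],"turn": [0,0,0.055],"gripper": 65},{"travel": [0.87,-0.06,0],"turn": [0,0,0.055],"gripper": 65},{"travel": [0.87,-0.06,0],"turn": [0,0,0.055],"gripper": 65},{"travel": [0.87,-0.06,0],"turn": [0,0,0.055],"gripper": 65}]}}

```text
time: 16.03
tcp_pos: [0.6006, -0.2428, 0.0697]
ee_rot: [0.814, 0.581, -0.0, 0.0]
wrist_force: [0.2, -0.7, 0.3]
grip_width: 0.0653
gripper_force: 0.0
```

Call:
{"method": "play_rows", "body": {"deltas": [{"travel": [0,0,0.2],"turn": [0,0,0],"gripper": 65},{"travel": [0,0,0.4],"turn": [0,0,0],"gripper": 65},{"travel": [0,0,0.5],"turn": [0,0,0],"gripper": 65},{"travel": [0,0,0.5],"turn": [0,0,0],"gripper": 65},{"travel": [0,0,0.5],"turn": [0,0,0],"gripper": 65}]}}

```text
time: 16.45
tcp_pos: [0.6002, -0.2427, 0.0296]
ee_rot: [0.814, 0.58, -0.0, -0.001]
wrist_force: [-0.2, 0.3, 0.1]
grip_width: 0.0654
gripper_force: 0.0
```

```bash
python3 - <<'E'
from h import *
from bench import ctrl
state()
F=ctrl.grab_frame("scene");G=ctrl.grab_frame("top");pickle.dump((F,G),open("g8.pkl","wb"))
g=lambda a:(255*(a/255.)**0.6).astype(np.uint8)
a=F["image"][110:210,210:330,::-1];b=G["image"][115:215,260:380,::-1]
cv2.imwrite("pics/g8.png",cv2.resize(g(np.hstack([a,b])),(800,333),interpolation=cv2.INTER_CUBIC))
E
```

```text
t 16.45 p [ 0.6002 -0.2427  0.0296] yaw 70.93 zax [-0.001  0.    -1.   ] w 0.0654 gf 0.0 F [-0.2  0.3  0.1] j [-0.5   0.27  1.68 -0.    1.19 -0.17]
```

View pics/g8.png

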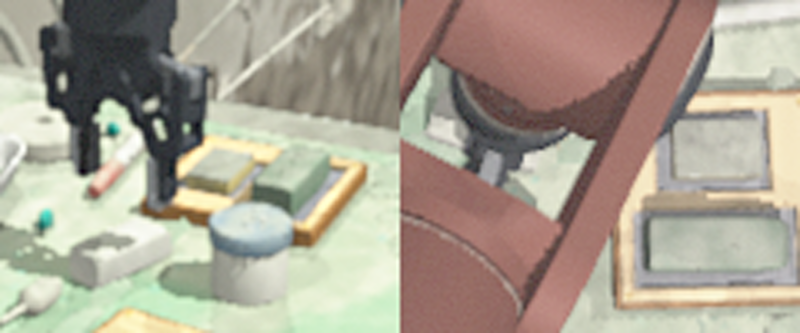

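The pad and long bar sit flat in their pockets (right panel, pad at (718,147), bar at (715,243)). The gripper is above the short bar, so I descend and close.

Call:
{"method": "play_rows", "body": {"deltas": [{"travel": [0,0,0.15],"turn": [0,0,0],"gripper": 65},{"travel": [0,0,0.3],"turn": [0,0,0],"gripper": 65},{"travel": [0,0,0.45],"turn": [0,0,0],"gripper": 65},{"travel": [0,0,0.54],"turn": [0,0,0],"gripper": 65},{"travel": [0,0,0.54],"turn": [0,0,0],"gripper": 65}], "force": 60}}

```text
time: 16.97
tcp_pos: [0.5985, -0.2406, -0.0166]
ee_rot: [0.814, 0.581, -0.001, -0.003]
wrist_force: [0.2, -0.1, 0.1]
grip_width: 0.065
gripper_force: 0.0
```

Call:
{"method": "play_rows", "body": {"deltas": [{"travel": [0,0,0],"turn": [0,0,0],"gripper": 22},{"travel": [0,0,0],"turn": [0,0,0],"gripper": 22},{"travel": [0,0,0],"turn": [0,0,0],"gripper": 22},{"travel": [0,0,0],"turn": [0,0,0],"gripper": 22},{"travel": [0,0,0],"turn": [0,0,0],"gripper": 22}]}}

```text
time: 17.38
tcp_pos: [0.6015, -0.2423, -0.012]
ee_rot: [0.814, 0.581, 0.0, 0.001]
wrist_force: [-0.6, 0.6, 0.9]
grip_width: 0.0303
gripper_force: 62.2
```

Call:
{"method": "play_rows", "body": {"deltas": [{"travel": [0,0,0],"turn": [0,0,0],"gripper": 22},{"travel": [0,0,0],"turn": [0,0,0],"gripper": 22},{"travel": [0,0,0],"turn": [0,0,0],"gripper": 22},{"travel": [0,0,0],"turn": [0,0,0],"gripper": 22}]}}

```text
time: 17.72
tcp_pos: [0.6015, -0.2423, -0.012]
ee_rot: [0.814, 0.581, 0.0, 0.001]
wrist_force: [-0.8, 0.1, 5.2]
grip_width: 0.0306
gripper_force: 62.6
```

```bash
python3 - <<'E'
from h import *
state()
plan((.6009,-.2418,-.0129),71,[(.6009,-.2418,.065,71),(.4545,-.0925,.065,83.4),(.4545,-.0925,.01,83.4)])
E
```

```text
t 17.72 p [ 0.6015 -0.2423 -0.012 ] yaw 70.98 zax [ 0.002 -0.001 -1.   ] w 0.0306 gf 62.6 F [-0.8  0.1  5.2] j [-0.5   0.33  1.7   0.    1.12 -0.17]
[0.0, 0.0, -0.97] [0, 0, 0.0] rows 3 -> [ 0.6009 -0.2418  0.0647] 71.0
[0.39, -0.78, -0.0] [0, 0, -0.023] rows 3 -> [ 0.5521 -0.192   0.0647] 75.1
[0.44, -0.75, -0.0] [0, 0, -0.023] rows 3 -> [ 0.5031 -0.1426  0.0647] 79.3
[0.5, -0.71, -0.0] [0, 0, -0.023] rows 3 -> [ 0.4547 -0.0927  0.0647] 83.4
[0.0, -0.0, 0.68] [0, 0, 0.0] rows 3 -> [ 0.4547 -0.0927  0.0103] 83.4
```

Call:
{"method": "play_rows", "body": {"deltas": [{"travel": [0,0,-0.2],"turn": [0,0,0],"gripper": 22},{"travel": [0,0,-0.6],"turn": [0,0,0],"gripper": 22},{"travel": [0,0,-0.97],"turn": [0,0,0],"gripper": 22},{"travel": [0,0,-0.97],"turn": [0,0,0],"gripper": 22}]}}

```text
time: 18.05
tcp_pos: [0.6042, -0.2437, 0.0709]
ee_rot: [0.814, 0.581, 0.002, 0.004]
wrist_force: [1.6, -0.8, 0.2]
grip_width: 0.0303
gripper_force: 61.9
```

Call:
{"method": "play_rows", "body": {"deltas": [{"travel": [0.2,-0.4,0],"turn": [0,0,-0.023],"gripper": 22},{"travel": [0.39,-0.78,0],"turn": [0,0,-0.023],"gripper": 22},{"travel": [0.39,-0.78,0],"turn": [0,0,-0.023],"gripper": 22},{"travel": [0.39,-0.78,0],"turn": [0,0,-0.023],"gripper": 22}]}}

```text
time: 18.38
tcp_pos: [0.5491, -0.19, 0.0618]
ee_rot: [0.792, 0.61, -0.001, -0.002]
wrist_force: [0.8, -0.7, -1.3]
grip_width: 0.0301
gripper_force: 61.8
```

Call:
{"method": "play_rows", "body": {"deltas": [{"travel": [0.2,-0.4,0],"turn": [0,0,-0.023],"gripper": 22},{"travel": [0.44,-0.75,0],"turn": [0,0,-0.023],"gripper": 22},{"travel": [0.44,-0.75,0],"turn": [0,0,-0.023],"gripper": 22},{"travel": [0.44,-0.75,0],"turn": [0,0,-0.023],"gripper": 22}]}}

```text
time: 18.72
tcp_pos: [0.5022, -0.142, 0.0636]
ee_rot: [0.77, 0.638, -0.0, -0.0]
wrist_force: [-0.5, -0.6, -0.9]
grip_width: 0.0303
gripper_force: 61.8
```

Call:
{"method": "play_rows", "body": {"deltas": [{"travel": [0.25,-0.4,0],"turn": [0,0,-0.023],"gripper": 22},{"travel": [0.5,-0.71,0],"turn": [0,0,-0.023],"gripper": 22},{"travel": [0.5,-0.71,0],"turn": [0,0,-0.023],"gripper": 22},{"travel": [0.5,-0.71,0],"turn": [0,0,-0.023],"gripper": 22},{"travel": [0.5,-0.71,0],"turn": [0,0,-0.023],"gripper": 22}]}}

```text
time: 19.13
tcp_pos: [0.4564, -0.0939, 0.0656]
ee_rot: [0.747, 0.665, 0.0, 0.001]
wrist_force: [-0.0, 0.3, -1.2]
grip_width: 0.0302
gripper_force: 61.8
```

Call:
{"method": "play_rows", "body": {"deltas": [{"travel": [0,0,0.3],"turn": [0,0,0],"gripper": 22},{"travel": [0,0,0.5],"turn": [0,0,0],"gripper": 22},{"travel": [0,0,0.68],"turn": [0,0,0],"gripper": 22},{"travel": [0,0,0.68],"turn": [0,0,0],"gripper": 22},{"travel": [0,0,0.68],"turn": [0,0,0],"gripper": 22}]}}

```text
time: 19.55
tcp_pos: [0.4552, -0.0936, 0.0101]
ee_rot: [0.747, 0.665, -0.0, -0.0]
wrist_force: [-0.0, 0.8, -0.8]
grip_width: 0.0303
gripper_force: 61.8
```

```bash
python3 - <<'E'
from h import *
from bench import ctrl
state()
F=ctrl.grab_frame("scene");G=ctrl.grab_frame("top");pickle.dump((F,G),open("g9.pkl","wb"))
g=lambda a:(255*(a/255.)**0.6).astype(np.uint8)
a=F["image"][130:250,210:330,::-1];b=G["image"][115:235,220:340,::-1]
cv2.imwrite("pics/g9.png",cv2.resize(g(np.hstack([a,b])),(800,400),interpolation=cv2.INTER_CUBIC))
E
```

```text
t 19.55 p [ 0.4552 -0.0936  0.0101] yaw 83.34 zax [-0.001  0.    -1.   ] w 0.0303 gf 61.8 F [-0.   0.8 -0.8] j [-0.36 -0.12  2.13 -0.    1.13 -0.25]
```

View pics/g9.png

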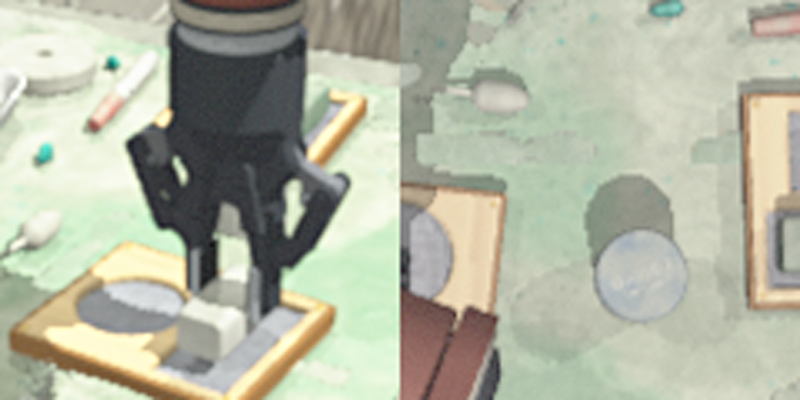

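The short bar, at left panel (215,315), is over the long pocket, and the bob is untouched at (500,97) in the right panel. I lower and release.

Call:
{"method": "play_rows", "body": {"deltas": [{"travel": [0,0,0.06],"turn": [0,0,0],"gripper": 22},{"travel": [0,0,0.1],"turn": [0,0,0],"gripper": 22},{"travel": [0,0,0.14],"turn": [0,0,0],"gripper": 22},{"travel": [0,0,0.17],"turn": [0,0,0],"gripper": 22},{"travel": [0,0,0.17],"turn": [0,0,0],"gripper": 22}]}}

```text
time: 20.07
tcp_pos: [0.4549, -0.0928, -0.003]
ee_rot: [0.747, 0.665, 0.0, 0.0]
wrist_force: [-1.1, -0.3, 2.0]
grip_width: 0.0302
gripper_force: 62.4
```

Call:
{"method": "play_rows", "body": {"deltas": [{"travel": [0,0,0],"turn": [0,0,0],"gripper": 22},{"travel": [0,0,0],"turn": [0,0,0],"gripper": 45},{"travel": [0,0,0],"turn": [0,0,0],"gripper": 45},{"travel": [0,0,0],"turn": [0,0,0],"gripper": 45},{"travel": [0,0,0],"turn": [0,0,0],"gripper": 45}]}}

```text
time: 20.48
tcp_pos: [0.4546, -0.0928, -0.0034]
ee_rot: [0.747, 0.665, 0.0, 0.0]
wrist_force: [0.1, -0.3, -0.8]
grip_width: 0.045
gripper_force: 0.0
```

Call:
{"method": "play_rows", "body": {"deltas": [{"travel": [0,0,-0.1],"turn": [0,0,0],"gripper": 45},{"travel": [0,0,-0.4],"turn": [0,0,0],"gripper": 45},{"travel": [0,0,-0.8],"turn": [0,0,0],"gripper": 80},{"travel": [0,0,-0.95],"turn": [0,0,0],"gripper": 80},{"travel": [0,0,-0.95],"turn": [0,0,0],"gripper": 80}]}}

```text
time: 20.9
tcp_pos: [0.4578, -0.0939, 0.0771]
ee_rot: [0.747, 0.665, 0.002, 0.004]
wrist_force: [1.2, 0.4, 0.6]
grip_width: 0.0791
gripper_force: 0.0
```

```bash
python3 - <<'E'
from h import *
state()
F,G=pickle.load(open("g9.pkl","rb"))
c=lambda p:np.c_[(np.array(p,float)[:,0]-400)/3.333+220,np.array(p,float)[:,1]/3.333+115]
print("pot",ray(G,c([(641,275)]),.052))
plan((.4547,-.0927,.0727),83.4,[(.5093,-.248,.0727,75),(.5093,-.248,.0075,75)])
E
```

```text
t 20.9 p [ 0.4578 -0.0939  0.0771] yaw 83.4 zax [ 0.008 -0.003 -1.   ] w 0.0791 gf 0.0 F [1.2 0.4 0.6] j [-0.36 -0.22  2.1   0.    1.26 -0.25]
pot [[ 0.50814648 -0.24867882]]
[-0.92, 0.45, 0.0] [0, 0, 0.023] rows 3 -> [ 0.482  -0.1699  0.0727] 79.3
[-0.89, 0.52, 0.0] [0, 0, 0.024] rows 3 -> [ 0.5096 -0.2477  0.0727] 74.9
[-0.01, -0.0, 0.82] [0, 0, -0.0] rows 3 -> [ 0.5094 -0.2484  0.0071] 74.9
```

Call:
{"method": "play_rows", "body": {"deltas": [{"travel": [-0.45,0.22,0],"turn": [0,0,0.012],"gripper": 80},{"travel": [-0.92,0.45,0],"turn": [0,0,0.023],"gripper": 80},{"travel": [-0.92,0.45,0],"turn": [0,0,0.023],"gripper": 80},{"travel": [-0.92,0.45,0],"turn": [0,0,0.023],"gripper": 80}]}}

```text
time: 21.23
tcp_pos: [0.4815, -0.1711, 0.0712]
ee_rot: [0.771, 0.637, -0.0, -0.001]
wrist_force: [0.3, 0.2, -0.5]
grip_width: 0.08
gripper_force: 0.0
```

Call:
{"method": "play_rows", "body": {"deltas": [{"travel": [-0.45,0.26,0],"turn": [0,0,0.012],"gripper": 80},{"travel": [-0.89,0.52,0],"turn": [0,0,0.024],"gripper": 80},{"travel": [-0.89,0.52,0],"turn": [0,0,0.024],"gripper": 80},{"travel": [-0.89,0.52,0],"turn": [0,0,0.024],"gripper": 80},{"travel": [-0.89,0.52,0],"turn": [0,0,0.024],"gripper": 80}]}}

```text
time: 21.65
tcp_pos: [0.5085, -0.2463, 0.0712]
ee_rot: [0.793, 0.609, -0.0, -0.001]
wrist_force: [-0.2, -0.4, -0.7]
grip_width: 0.0801
gripper_force: 0.0
```

Call:
{"method": "play_rows", "body": {"deltas": [{"travel": [-0.01,0,0.25],"turn": [0,0,0],"gripper": 80},{"travel": [-0.01,0,0.5],"turn": [0,0,0],"gripper": 80},{"travel": [-0.01,0,0.7],"turn": [0,0,0],"gripper": 80},{"travel": [-0.01,0,0.82],"turn": [0,0,0],"gripper": 80},{"travel": [-0.01,0,0.82],"turn": [0,0,0],"gripper": 80}], "force": 30}}

```text
time: 22.07
tcp_pos: [0.5069, -0.2457, 0.0041]
ee_rot: [0.793, 0.609, -0.001, -0.003]
wrist_force: [-0.7, -0.1, -0.7]
grip_width: 0.0797
gripper_force: 0.0
```

Call:
{"method": "play_rows", "body": {"deltas": [{"travel": [0,0,0],"turn": [0,0,0],"gripper": 80},{"travel": [0,0,0],"turn": [0,0,0],"gripper": 45},{"travel": [0,0,0],"turn": [0,0,0],"gripper": 45},{"travel": [0,0,0],"turn": [0,0,0],"gripper": 45},{"travel": [0,0,0],"turn": [0,0,0],"gripper": 45}]}}

```text
time: 22.48
tcp_pos: [0.5105, -0.2491, 0.0088]
ee_rot: [0.794, 0.608, 0.001, 0.001]
wrist_force: [-0.2, 0.7, 5.7]
grip_width: 0.0548
gripper_force: 32.3
```

Call:
{"method": "play_rows", "body": {"deltas": [{"travel": [0,0,0],"turn": [0,0,0],"gripper": 45},{"travel": [0,0,0],"turn": [0,0,0],"gripper": 45},{"travel": [0,0,0],"turn": [0,0,0],"gripper": 45},{"travel": [0,0,0],"turn": [0,0,0],"gripper": 45}]}}

```text
time: 22.82
tcp_pos: [0.5105, -0.2491, 0.0088]
ee_rot: [0.794, 0.608, 0.001, 0.001]
wrist_force: [0.1, 1.0, 6.1]
grip_width: 0.0552
gripper_force: 32.3
```

```bash
python3 - <<'E'
from h import *
state()
plan((.5094,-.2484,.0071),74.9,[(.5094,-.2484,.075,74.9),(.5238,-.1003,.075,83.4),(.5238,-.1003,.03,83.4)])
E
```

```text
t 22.82 p [ 0.5105 -0.2491  0.0088] yaw 74.94 zax [ 0.002 -0.001 -1.   ] w 0.0552 gf 32.3 F [0.1 1.  6.1] j [-0.59  0.13  1.89  0.    1.12 -0.32]
[0.0, 0.0, -0.85] [0, 0, -0.0] rows 3 -> [ 0.5094 -0.2484  0.0751] 74.9
[0.92, -0.15, 0.0] [0, 0, -0.024] rows 3 -> [ 0.517  -0.1742  0.0751] 79.2
[0.92, -0.09, 0.0] [0, 0, -0.023] rows 3 -> [ 0.5237 -0.1006  0.0751] 83.4
[0.0, 0.0, 0.56] [0, 0, -0.0] rows 3 -> [ 0.5237 -0.1006  0.0303] 83.4
```

Call:
{"method": "play_rows", "body": {"deltas": [{"travel": [0,0,-0.2],"turn": [0,0,0],"gripper": 45},{"travel": [0,0,-0.5],"turn": [0,0,0],"gripper": 45},{"travel": [0,0,-0.85],"turn": [0,0,0],"gripper": 45},{"travel": [0,0,-0.85],"turn": [0,0,0],"gripper": 45}]}}

```text
time: 23.15
tcp_pos: [0.5127, -0.2508, 0.0812]
ee_rot: [0.794, 0.608, 0.002, 0.005]
wrist_force: [1.7, -0.2, -0.4]
grip_width: 0.0549
gripper_force: 32.3
```

Call:
{"method": "play_rows", "body": {"deltas": [{"travel": [0.4,-0.07,0],"turn": [0,0,-0.012],"gripper": 45},{"travel": [0.92,-0.15,0],"turn": [0,0,-0.024],"gripper": 45},{"travel": [0.92,-0.15,0],"turn": [0,0,-0.024],"gripper": 45},{"travel": [0.92,-0.15,0],"turn": [0,0,-0.024],"gripper": 45}]}}

```text
time: 23.48
tcp_pos: [0.5165, -0.1726, 0.0742]
ee_rot: [0.769, 0.639, -0.0, -0.0]
wrist_force: [-0.0, -0.6, -0.3]
grip_width: 0.0548
gripper_force: 32.2
```

Call:
{"method": "play_rows", "body": {"deltas": [{"travel": [0.4,-0.04,0],"turn": [0,0,-0.012],"gripper": 45},{"travel": [0.92,-0.09,0],"turn": [0,0,-0.023],"gripper": 45},{"travel": [0.92,-0.09,0],"turn": [0,0,-0.023],"gripper": 45},{"travel": [0.92,-0.09,0],"turn": [0,0,-0.023],"gripper": 45},{"travel": [0.92,-0.09,0],"turn": [0,0,-0.023],"gripper": 45}]}}

```text
time: 23.9
tcp_pos: [0.5235, -0.1016, 0.0748]
ee_rot: [0.747, 0.665, -0.0, 0.0]
wrist_force: [-0.6, -1.1, -0.8]
grip_width: 0.0546
gripper_force: 32.2
```

Call:
{"method": "play_rows", "body": {"deltas": [{"travel": [0,0,0.2],"turn": [0,0,0],"gripper": 45},{"travel": [0,0,0.4],"turn": [0,0,0],"gripper": 45},{"travel": [0,0,0.56],"turn": [0,0,0],"gripper": 45},{"travel": [0,0,0.56],"turn": [0,0,0],"gripper": 45},{"travel": [0,0,0.56],"turn": [0,0,0],"gripper": 45}]}}

```text
time: 24.32
tcp_pos: [0.5227, -0.1014, 0.0292]
ee_rot: [0.747, 0.665, -0.001, -0.001]
wrist_force: [-0.2, -1.0, -0.8]
grip_width: 0.0547
gripper_force: 32.2
```

```bash
python3 - <<'E'
from h import *
state()
E
```

```text
t 24.32 p [ 0.5227 -0.1014  0.0292] yaw 83.31 zax [-0.002  0.001 -1.   ] w 0.0547 gf 32.2 F [-0.2 -1.  -0.8] j [-0.33  0.02  1.97 -0.    1.16 -0.21]
```

Call:
{"method": "play_rows", "body": {"deltas": [{"travel": [0,0,0.05],"turn": [0,0,0],"gripper": 45},{"travel": [0,0,0.1],"turn": [0,0,0],"gripper": 45},{"travel": [0,0,0.14],"turn": [0,0,0],"gripper": 45},{"travel": [0,0,0.16],"turn": [0,0,0],"gripper": 45},{"travel": [0,0,0.16],"turn": [0,0,0],"gripper": 45}]}}

```text
time: 24.73
tcp_pos: [0.5238, -0.1007, 0.0179]
ee_rot: [0.747, 0.665, 0.0, 0.0]
wrist_force: [-1.3, 0.5, 2.1]
grip_width: 0.0547
gripper_force: 32.3
```

Call:
{"method": "play_rows", "body": {"deltas": [{"travel": [0,0,0],"turn": [0,0,0],"gripper": 45},{"travel": [0,0,0],"turn": [0,0,0],"gripper": 72},{"travel": [0,0,0],"turn": [0,0,0],"gripper": 72},{"travel": [0,0,0],"turn": [0,0,0],"gripper": 72},{"travel": [0,0,0],"turn": [0,0,0],"gripper": 72}]}}

```text
time: 25.15
tcp_pos: [0.5235, -0.1006, 0.0174]
ee_rot: [0.747, 0.665, 0.0, 0.0]
wrist_force: [-0.3, -0.4, -0.5]
grip_width: 0.0721
gripper_force: 0.0
```

Call:
{"method": "play_rows", "body": {"deltas": [{"travel": [0,0,-0.2],"turn": [0,0,0],"gripper": 72},{"travel": [0,0,-0.5],"turn": [0,0,0],"gripper": 72},{"travel": [0,0,-0.9],"turn": [0,0,0],"gripper": 72},{"travel": [0,0,-0.9],"turn": [0,0,0],"gripper": 72}]}}

```text
time: 25.48
tcp_pos: [0.5277, -0.102, 0.0962]
ee_rot: [0.747, 0.665, 0.003, 0.005]
wrist_force: [1.9, -0.4, 2.1]
grip_width: 0.072
gripper_force: 0.0
```

```bash
python3 - <<'E'
from h import *
state()
plan((.5237,-.1006,.0895),83.4,[(.41,-.25,.12,70),(.3,-.38,.16,50)])
E
```

```text
t 25.48 p [ 0.5277 -0.102   0.0962] yaw 83.41 zax [ 0.011 -0.004 -1.   ] w 0.072 gf 0.0 F [ 1.9 -0.4  2.1] j [-0.33 -0.07  1.93  0.    1.27 -0.21]
[-0.67, -0.4, -0.13] [0, 0, 0.025] rows 3 -> [ 0.4858 -0.1502  0.0999] 78.9
[-0.7, -0.34, -0.13] [0, 0, 0.025] rows 3 -> [ 0.4483 -0.1999  0.1103] 74.4
[-0.73, -0.29, -0.12] [0, 0, 0.024] rows 3 -> [ 0.4102 -0.2499  0.1199] 70.1
[-1.0, -0.37, -0.25] [0, 0, 0.056] rows 4 -> [ 0.3551 -0.315   0.1399] 60.0
[-0.52, -0.1, -0.13] [0, 0, 0.028] rows 3 -> [ 0.3274 -0.347   0.1503] 55.0
[-0.53, -0.04, -0.12] [0, 0, 0.028] rows 3 -> [ 0.3005 -0.3799  0.1599] 49.9
```

Call:
{"method": "play_rows", "body": {"deltas": [{"travel": [-0.67,-0.4,-0.13],"turn": [0,0,0.025],"gripper": 72},{"travel": [-0.67,-0.4,-0.13],"turn": [0,0,0.025],"gripper": 72},{"travel": [-0.67,-0.4,-0.13],"turn": [0,0,0.025],"gripper": 72}]}}

```text
time: 25.73
tcp_pos: [0.4846, -0.1526, 0.1007]
ee_rot: [0.773, 0.634, -0.0, 0.001]
wrist_force: [0.1, 0.1, -0.2]
grip_width: 0.0718
gripper_force: 0.0
```

Call:
{"method": "play_rows", "body": {"deltas": [{"travel": [-0.7,-0.34,-0.13],"turn": [0,0,0.025],"gripper": 72},{"travel": [-0.7,-0.34,-0.13],"turn": [0,0,0.025],"gripper": 72},{"travel": [-0.7,-0.34,-0.13],"turn": [0,0,0.025],"gripper": 72}]}}

```text
time: 25.98
tcp_pos: [0.4472, -0.2021, 0.1108]
ee_rot: [0.797, 0.603, -0.0, 0.001]
wrist_force: [-0.5, 0.5, 1.0]
grip_width: 0.072
gripper_force: 0.0
```

Call:
{"method": "play_rows", "body": {"deltas": [{"travel": [-0.73,-0.29,-0.12],"turn": [0,0,0.024],"gripper": 72},{"travel": [-0.73,-0.29,-0.12],"turn": [0,0,0.024],"gripper": 72},{"travel": [-0.73,-0.29,-0.12],"turn": [0,0,0.024],"gripper": 72}]}}

```text
time: 26.23
tcp_pos: [0.4093, -0.252, 0.1204]
ee_rot: [0.82, 0.573, -0.0, 0.001]
wrist_force: [0.3, -0.7, 0.2]
grip_width: 0.072
gripper_force: 0.0
```

Call:
{"method": "play_rows", "body": {"deltas": [{"travel": [-1,-0.37,-0.25],"turn": [0,0,0.056],"gripper": 72},{"travel": [-1,-0.37,-0.25],"turn": [0,0,0.056],"gripper": 72},{"travel": [-1,-0.37,-0.25],"turn": [0,0,0.056],"gripper": 72},{"travel": [-1,-0.37,-0.25],"turn": [0,0,0.056],"gripper": 72}]}}

```text
time: 26.57
tcp_pos: [0.355, -0.3161, 0.1403]
ee_rot: [0.867, 0.499, 0.001, 0.001]
wrist_force: [-0.2, 0.4, 0.0]
grip_width: 0.0721
gripper_force: 0.0
```

Call:
{"method": "play_rows", "body": {"deltas": [{"travel": [-0.52,-0.1,-0.13],"turn": [0,0,0.028],"gripper": 72},{"travel": [-0.52,-0.1,-0.13],"turn": [0,0,0.028],"gripper": 72},{"travel": [-0.52,-0.1,-0.13],"turn": [0,0,0.028],"gripper": 72},{"travel": [-0.52,-0.1,-0.13],"turn": [0,0,0.028],"gripper": 72}]}}

```text
time: 26.9
tcp_pos: [0.3281, -0.3458, 0.1494]
ee_rot: [0.887, 0.462, 0.0, -0.001]
wrist_force: [0.8, -0.6, 0.7]
grip_width: 0.0725
gripper_force: 0.0
```

```bash
python3 - <<'E'
from h import *
from bench import ctrl
state()
F=ctrl.grab_frame("scene");G=ctrl.grab_frame("top");pickle.dump((F,G),open("g10.pkl","wb"))
g=lambda a:(255*(a/255.)**0.6).astype(np.uint8)
a=F["image"][120:250,200:330,::-1];b=G["image"][110:270,180:394,::-1]
cv2.imwrite("pics/g10.png",g(np.vstack([cv2.resize(b,(428,320),interpolation=cv2.INTER_CUBIC),cv2.resize(a,(428,280),interpolation=cv2.INTER_CUBIC)])))
E
```

```text
t 26.9 p [ 0.3281 -0.3458  0.1494] yaw 55.06 zax [ 0.     0.002 -1.   ] w 0.0725 gf 0.0 F [ 0.8 -0.6  0.7] j [-0.97 -0.27  2.01  0.    1.4  -0.36]
```

View pics/g10.png

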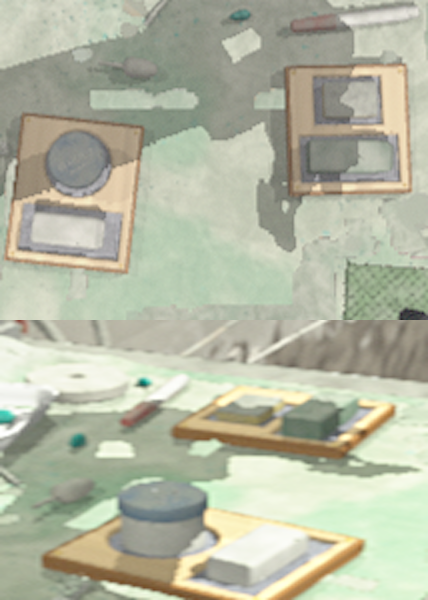

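```bash
python3 - <<'E'
from h import *
F,G=pickle.load(open("g10.pkl","rb"))
def loc(n,p,z,c,yaw):
    w=ray(G,[(180+p[0]/2,110+p[1]/2)],z)[0];a=np.radians(yaw);d=w-np.array(c)
    print(n,(1e3*np.array([np.cos(a)*d[0]+np.sin(a)*d[1],-np.sin(a)*d[0]+np.cos(a)*d[1]])).round(1))
loc("pot 30,0",(78,162),.061,(.494,-.097),-6.6);loc("short -40,0",(67,227),.035,(.494,-.097),-6.6)
loc("pad 30,0",(350,100),.023,(.558,-.381),.6);loc("long -31,0",(349,156),.037,(.558,-.381),.6)
E
```

```text
pot 30,0 [28.1 -3.4]
short -40,0 [-36.4   1.8]
pad 30,0 [28.5 -1.7]
long -31,0 [-30.5   4.5]
```

All four sit flat within tolerance; the bob at (138,68) and the pen at (355,20) are where they were.

```bash
python3 -c "
from bench import ctrl
print(ctrl.finish_job())"
```

```text
the job is handed in; nothing more can be done
None
```

I made up both kits and handed the job in at about 27 s of the 83 s allowed: in the last camera images all four parts sit flat in their pockets within tolerance, and the felt bob and marker pen lie where they were; no verdict came back.

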